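# Set out the gift-set display on the tray

### The arm

A 6-joint arm with a two-finger parallel gripper is mounted at the origin on the work surface. World frame = base frame: x ahead of the robot, y to its left, z up, the work surface at z = 0. Lengths are in m, angles in rad, forces in N, time in s.
With the tool pointing down it reaches from about 0.225 to 0.875 m from the base axis. Payload 3.4 kg.
Tool frame: the origin (TCP) lies at the very end of the fingers, on their centre line; the grasp point (between the pads) lies behind it (manip.grasp_offset is the z of the grasp point in the tool frame, in m); z points along the fingers, y is the line along which they close (so a half turn about z gives the same grasp; the last joint's range is limited). The gripper opens to 85 mm and grips with 20 to 120 N. Pads are 22 mm wide; open, the fingers measure 114 mm over their backs; the gripper's body (76 mm by 85 mm) begins 54 mm behind the grasp point. The pads swing forward as they close: fully open they stand 13 mm farther back than shut.
Start: joints at [-1.359, 0.276, 1.505, -0, 1.361, -0.121], TCP at [0.188, -0.543, 0.231] pointing down, gripper open.
Joint ranges: [-2.89, 2.89], [-0.75, 2.08], [0.22, 2.7], [-1.18, 4.32], [0.11, 2.71], [-2.7, 2.7]. Speed limits (rad/s): [2.57, 2.57, 3.14, 3.14, 3.14, 3.14].

### API

Orientations are given as a unit quaternion [w, x, y, z].
In Python, from rig import manip gives the robot as it stands.
- The arm moves only by the shell command python3 -m pendant 'ROWS' [FORCE]. ROWS is JSON, a list of rows, each an object of numbers: "dx", "dy", "dz": the shift along the tool's x, y, z in m; "rx", "ry", "rz": the turn, a rotation vector about the tool's x, y, z in degrees; "hand": the finger opening in m, from 0 to 0.0854. In form: [{"dx": .., "dy": .., "dz": .., "rx": .., "ry": .., "rz": .., "hand": ..}, ...]. A call has 1 to 12 rows; each row shifts and turns the commanded pose from where the row before left it, along the tool's axes as they then stand; what a row does not reach is not made up. A row lasts 1/12 s, in which the tool goes at most 41.7 mm and 7.16 degrees, less where a joint would pass 70% of its speed; a pose out of reach is approached as far as the arm can. A call is refused whole if a number of a shift passes 0.0417 or a number of a turn 7.16, either way. A call with a gripper value outside its range is refused whole. The fingers move at their own pace and stop on an object; FORCE is the grip in N (left out, the last holds). Time passes only in rows, so rows that do not move let the fingers close. It gives the time, the measured TCP pose, the force, the opening and the grip force at its end, in the units of the state.
- manip.get_state(): the state, without advancing time (a new reading comes with each control period).
- manip.get_image(name): name is "scene" or "side" or "wrist"; returns a dict with "frame" (480x640x3 uint8, red, green, blue), "fx", "fy", "cx", "cy" (pixels), "position" and "attitude" of the camera in the world; the wrist camera has in their place "mount" (4x4, takes a point from camera to tool coordinates, whose origin is the TCP and whose axes are the flange's). Camera axes: x right, y up, looking along -z (the intrinsics and any distortion apply to the point x, -y, -z); pixel columns grow to the right and rows downward; lengths in m; the calibration is good to about 2 mm. A picture is of the moment at which its call begins: read the wrist's pose just before it. There is no depth.
- manip.sign_off(): hands the job in; it is judged then, once.
The state is a dict: "clock": time; "qpos": joint angles; "qd": joint speeds; "effort": joint torques, N m; "position": TCP position; "ee_rot": TCP orientation; "contact_force": force on the tool from outside, world axes, zero at the start; "moment": the same for the moment, N m; "width": finger opening in m; "gripper_force": force on a finger pad.
Only numpy, scipy, OpenCV 4.12 (cv2) and the standard library are available. Lean on these libraries where they do the work, as an engineer would, in place of code of your own. Each camera call takes 0.05 s, during which the arm holds its last target. There are 200 camera calls.

### The job

Set out the gift set on the wooden display tray so the packers can copy it: the wide jar upright in the middle of the round plinth with the small pot centred on top of its lid, the carton upright in the middle of the square plinth, square to it and with a broad face to the tray's front, and the tall bottle standing on the tray midway between the two plinths. Stand the flat tin on the tray directly in front of the bottle, with a gap of one to two fingers' breadth (about 15 to 35 mm) between them; the front of the tray is the side without the raised ledge, facing the robot. Leave the label roll where it stands.

Things in the scene. Friction and masses are not known exactly. Their poses are not given: they have to be found in the camera images.
- tray: Fixed flat plywood tray, 180 mm deep (its x) by 360 mm wide (its y), top face 12 mm above the table, turned up to 0.15 rad. Along its back edge (+x, away from the robot) runs a ledge 10 mm thick that rises 15 mm above the top face; its front (-x) faces the robot. Origin: centre of its underside, on the table.
- tray_mid (a point): The point on the tray's top face midway between the two plinths (30 mm behind the tray's centre). Axes as the tray's.
- round_plinth: Fixed round white plinth, 90 mm diameter, 30 mm high, on the tray, 115 mm to one side of tray_mid along the tray's width; which side varies. Origin: centre of its underside (12 mm above the table); its top is at z = +30 mm.
- square_plinth: Fixed square white plinth, 84 x 84 mm, 30 mm high, on the tray, square to it, 115 mm to the other side of tray_mid. Origin: centre of its underside (12 mm above the table); its top is at z = +30 mm.
- wide_jar: Wide low lilac plastic jar with a flat lid, a plain cylinder 62 mm diameter, 40 mm high, about 150 g, rigid, lid fast (not one of the slightly smaller stock jars in the rows behind the tray and in the box). Loose; starts upright on the table, in front of the tray or to its left or right (places swapped among the six loose things). Origin: centre of its underside, z up.
- small_pot: Small lilac plastic pot with a flat lid, a plain cylinder 44 mm diameter, 26 mm high, about 50 g, rigid, lid fast. Loose; starts upright on the table, in front of the tray or to its left or right (places swapped among the six loose things). Origin: centre of its underside, z up.
- bottle: Tall white plastic bottle, the tallest of the set: straight body 40 mm diameter up to 68 mm, then a shoulder and a lilac cap of 26 mm diameter from 75 mm to its top at 95 mm; about 120 g, rigid. Loose; starts upright on the table, in front of the tray or to its left or right (places swapped among the six loose things). Origin: centre of its underside, z up.
- carton: Rigid closed carton with a lilac band, 60 mm (its x) by 40 mm (its y) by 80 mm high (z); the broad faces look along +y and -y. About 120 g. At the start its x is within 0.3 rad of the world's x (broad faces to left and right). Loose; starts upright on the table, in front of the tray or to its left or right (places swapped among the six loose things). Origin: centre of its underside, z up.
- tin: Flat round aluminium tin, a plain cylinder 50 mm diameter, 20 mm high, about 70 g. Loose; starts upright on the table, in front of the tray or to its left or right (places swapped among the six loose things). Origin: centre of its underside, z up.
- label_roll: Roll of white labels standing on end, 72 mm diameter, 55 mm high, about 250 g, with a dark hole in the top. Leave it where it is. Loose; starts upright on the table, in front of the tray or to its left or right (places swapped among the six loose things). Origin: centre of its underside, z up. Unlisted bystanders up to 150 mm tall (clear bottle, grey sealer) stand near x = 0.73, y = +-0.37 m.
Not all that is in view belongs to the job. Leave any pink look-alike of the carton alone.

How it is judged:
By the outcome, as a careful person would: the job done as asked, in the order asked, and still so for the second after the job is handed in, with the robot touching nothing.
It also fails if it takes over 128 s, if anything falls off the work surface, if the arm or the gripper's body presses on something with over 40 N, if the wrist force passes 120 N, or if a joint passes its speed limit or range.

## Working session

There is one attempt and no reset: what is moved stays moved. The work goes in short steps, Python scripts to look and compute and a shell command to move; the robot and the scene stay as the last step left them, time stands still between calls to the robot, and variables do not carry over. Pictures are saved under pics/ and viewed, at most 14 in all, crops included, and the job is handed in when it is done.

```bash
ls; mkdir -p pics
python3 - <<'E'
from rig import manip
import cv2,numpy as np
for n in ["scene","side"]:
    s=manip.get_state()
    d=manip.get_image(n); cv2.imwrite(f"pics/{n}0.png",d["frame"][:,:,::-1])
    print({k:(np.round(v,4).tolist() if not isinstance(v,str) else v) for k,v in d.items() if k!="frame"})
print(s, manip.grasp_offset); print(manip.get_image("wrist")["mount"])
E
```

```text
pics
{'fx': 468.072, 'fy': 468.072, 'cx': 328.3842, 'cy': 234.1333, 'position': [0.9528, -0.3184, 0.9705], 'attitude': [0.8699, 0.2478, 0.1248, 0.4078]}
{'fx': 507.2655, 'fy': 507.2655, 'cx': 317.4075, 'cy': 234.729, 'position': [0.2787, 0.8325, 0.9437], 'attitude': [-0.1136, -0.0547, 0.3631, 0.9232]}
{'clock': 0.05, 'qpos': array([-1.35899494e+00,  2.76587197e-01,  1.50613663e+00,  4.10045322e-06,
        1.36068048e+00, -1.21015263e-01]), 'qd': array([-0.00079508,  0.00018142, -0.00216939, -0.00074475,  0.00022754,
        0.0003494 ]), 'effort': array([ 9.80170917e-04, -4.18081284e+01, -2.46677095e+01, -2.05327842e-04,
        5.41374160e-03, -6.78257823e-07]), 'position': array([ 0.18773322, -0.54293548,  0.23044276]), 'ee_rot': array([-9.04985770e-04,  9.86185723e-01,  1.65640872e-01, -3.91014976e-05]), 'contact_force': array([-0.38437196, -0.33366883, -0.08237344]), 'moment': array([0.02880322, 0.00873592, 0.01973449]), 'gripper_force': 0.0, 'width': 0.0850853973702557} -0.0187
[[ 4.79514649e-04  9.55068702e-01  2.96384117e-01  7.40366095e-02]
 [ 9.99997954e-01 -1.04046542e-03  1.73491850e-03  7.80649845e-04]
 [ 1.96534378e-03  2.96382678e-01 -9.55067247e-01 -1.42907993e-01]
 [ 0.00000000e+00  0.00000000e+00  0.00000000e+00  1.00000000e+00]]
```

View pics/scene0.png

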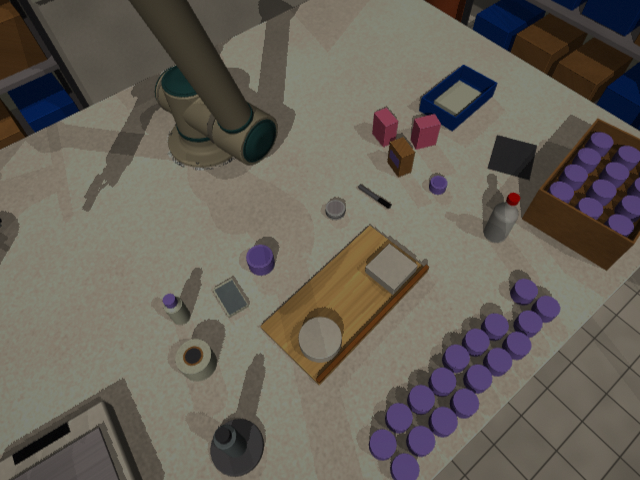

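View pics/side0.png

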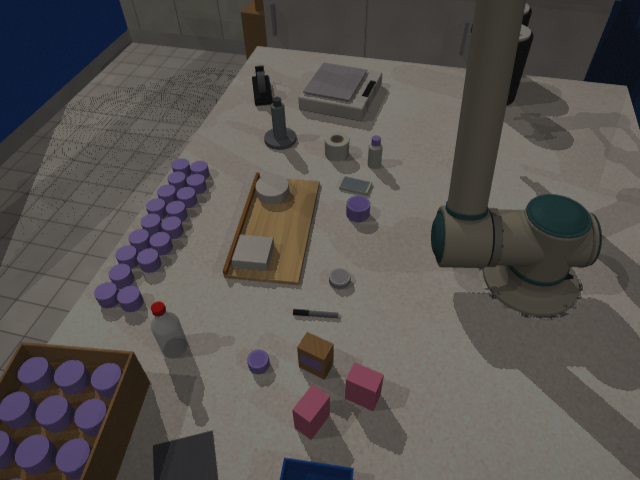

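Candidates in the scene view: 
- Wide jar: (260,260). Stock jars at (370–560, 280–470) and in the box at (600,190) are rejected.
- Small pot: (438,184).
- Carton: brown with a lilac band at (401,156). The pink look-alikes at (385,126) and (425,131) are rejected.
- Tin: (335,208). 
- Bottle: (175,308). The clear bottle at (500,215) is rejected.
- Roll: (195,358).
- Round plinth: (320,339). Square plinth: (391,266).

Next I'll check these in enlarged crops.

Run:
```python
import cv2
a=cv2.imread("pics/scene0.png")[100:380,150:460]; cv2.imwrite("pics/sc.png",cv2.resize(a,None,fx=2.1,fy=2.1,interpolation=cv2.INTER_CUBIC))
a=cv2.imread("pics/side0.png")[125:385,220:400]; cv2.imwrite("pics/si.png",cv2.resize(a,None,fx=2.3,fy=2.3,interpolation=cv2.INTER_CUBIC))
```

```text
(no output)
```

View pics/sc.png

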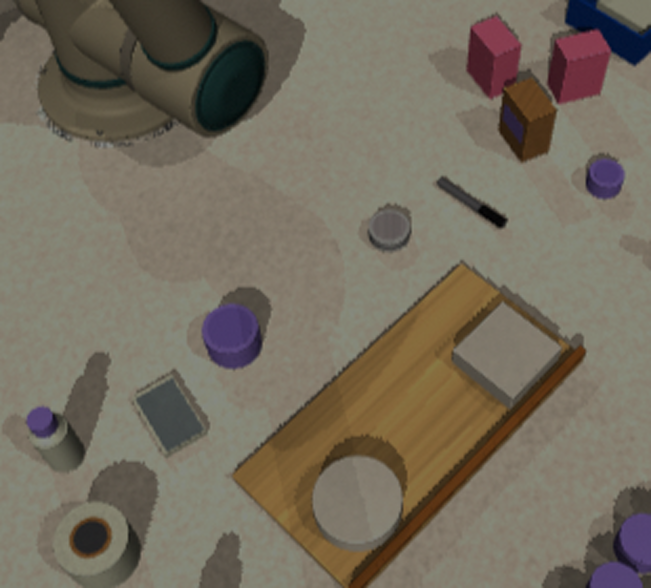

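View pics/si.png

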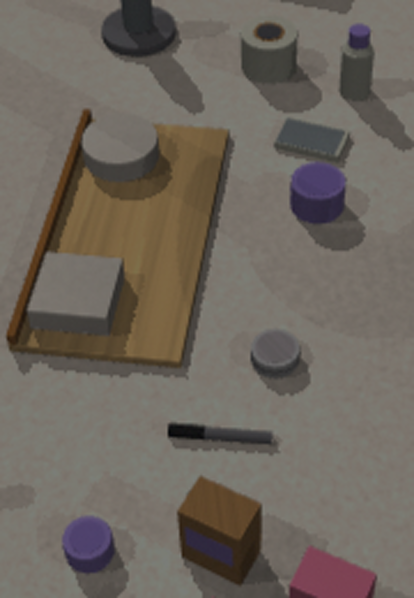

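The crops confirm the choice: lilac-band carton at scene crop (527,118), jar lid (231,329), pot (605,172), tin (390,226), bottle cap (41,417). Round plinth top is at (357,500) and square plinth at (508,350). Now to triangulate.

```bash
cat > h.py <<'E'
import numpy as np
from scipy.spatial.transform import Rotation as R
def rot(q): return R.from_quat(np.array(q)[[1,2,3,0]]).as_matrix()
C={'scene':(468.072,328.3842,234.1333,[0.9528,-0.3184,0.9705],[0.8699,0.2478,0.1248,0.4078]),
'side':(507.2655,317.4075,234.729,[0.2787,0.8325,0.9437],[-0.1136,-0.0547,0.3631,0.9232])}
def ray(c,uv):
    f,cx,cy,p,q=C[c]; d=rot(q)@[(uv[0]-cx)/f,-(uv[1]-cy)/f,-1]
    return np.array(p),d/np.linalg.norm(d)
def proj(c,X):
    f,cx,cy,p,q=C[c]; x=(np.atleast_2d(X)-p)@rot(q); return np.c_[cx-f*x[:,0]/x[:,2],cy+f*x[:,1]/x[:,2]]
def tri(rays):
    A=sum(np.eye(3)-np.outer(d,d) for p,d in rays); b=sum((np.eye(3)-np.outer(d,d))@p for p,d in rays)
    X=np.linalg.solve(A,b); return X,max(np.linalg.norm((np.eye(3)-np.outer(d,d))@(X-p)) for p,d in rays)
def onz(r,z): p,d=r; return p+d*(z-p[2])/d[2]
E
python3 - <<'E'
from h import *
P={'jar':((231,329),(318,184),.04),'pot':((605,172),(89,538),.026),'tin':((390,226),(276,349),.02),'cap':((41,417),(359,34),.095),
'round':((357,500),(121,146),.042),'trFR':((234,475),(229,130),.012),'trFL':((461,264),(181,362),.012),
'sq1':((507,303),(111,317),.042),'sq2':((563,347),(29,314),.042),'sq3':((511,394),(40,253),.042),'sq4':((453,348),(125,257),.042),
'c1':((529,79),(241,538),.08),'c2':((555,112),(180,511),.08),'c3':((527,125),(203,480),.08),'c4':((501,97),(261,513),.08)}
for k,(a,b,z) in P.items():
    a=ray('scene',(150+(a[0]+.5)/2.1-.5,100+(a[1]+.5)/2.1-.5)); b=ray('side',(220+(b[0]+.5)/2.3-.5,125+(b[1]+.5)/2.3-.5))
    X,e=tri([a,b]); print(k,X.round(4),'res',round(e,4),onz(a,z)[:2].round(4),onz(b,z)[:2].round(4))
E
```

```text
jar [ 0.4324 -0.1138  0.0339] res 0.0013 [ 0.4371 -0.1147] [ 0.4305 -0.1085]
pot [0.541  0.365  0.0242] res 0.0009 [0.5425 0.3642] [0.5397 0.3655]
tin [0.4294 0.1156 0.0177] res 0.0017 [0.4324 0.1152] [0.4276 0.1163]
cap [ 0.4258 -0.3258  0.09  ] res 0.0003 [ 0.4291 -0.3256] [ 0.4247 -0.3193]
round [ 0.671  -0.1291  0.0293] res 0.0011 [ 0.6758 -0.1311] [ 0.6647 -0.1165]
trFR [ 0.5615 -0.2064  0.0096] res 0.0028 [ 0.5651 -0.2054] [ 0.5587 -0.2059]
trFL [0.5201 0.1478 0.0093] res 0.0016 [0.5228 0.1472] [0.5181 0.1488]
sq1 [0.6006 0.1347 0.0404] res 0.0063 [0.6068 0.1368] [0.5948 0.1324]
sq2 [0.6814 0.1458 0.0371] res 0.0026 [0.685  0.1446] [0.677  0.1482]
sq3 [0.6928 0.0649 0.0431] res 0.0034 [0.6895 0.0638] [0.6962 0.0658]
sq4 [0.6083 0.0524 0.0426] res 0.0027 [0.6105 0.0539] [0.6063 0.0502]
c1 [0.4033 0.362  0.0774] res 0.0008 [0.4057 0.3603] [0.4023 0.3629]
c2 [0.4604 0.349  0.0756] res 0.0016 [0.4643 0.3464] [0.4582 0.3506]
c3 [0.4506 0.3124 0.0707] res 0.0018 [0.4574 0.3066] [0.4473 0.3169]
c4 [0.3941 0.3262 0.0624] res 0.0002 [0.4051 0.3138] [0.3916 0.3362]
```

```bash
cat > go.py <<'E'
# usage: go.py x y z yawdeg : prints remaining shift in current tool axes, and rz
import sys,numpy as np
from h import rot
from rig import manip
def yaw(s): x=rot(s['ee_rot'])[:,0]; return np.degrees(np.arctan2(x[1],x[0]))
if __name__=="__main__":
    s=manip.get_state(); M=rot(s['ee_rot']); t=np.array(list(map(float,sys.argv[1:4])))
    d=M.T@(t-s['position']); rz=(yaw(s)-float(sys.argv[4])+180)%360-180
    print('t',s['clock'],'pos',s['position'].round(4),'yaw',yaw(s).round(2),'tilt',M[:2,2].round(4),'shift mm',(d*1000).round(1),'rows',np.ceil(np.linalg.norm(d)/.0417),'rz',rz.round(2),'w',round(s['width'],4),'F',s['contact_force'].round(1),'q6',s['qpos'][5].round(2))
E
python3 -m pendant '[{"dx":0.034,"dy":-0.0215,"dz":-0.008},{"dx":0.034,"dy":-0.0215,"dz":-0.008},{"dx":0.034,"dy":-0.0215,"dz":-0.008},{"dx":0.034,"dy":-0.0215,"dz":-0.008},{"dx":0.034,"dy":-0.0215,"dz":-0.008},{"dx":0.034,"dy":-0.0215,"dz":-0.008},{"dx":0.034,"dy":-0.0215,"dz":-0.008},{"dx":0.034,"dy":-0.0215,"dz":-0.008},{"dx":0.034,"dy":-0.0215,"dz":-0.008},{"dx":0.034,"dy":-0.0215,"dz":-0.008},{"dx":0.034,"dy":-0.0215,"dz":-0.008},{"rz":6.2}]'
python3 -m pendant '[{"rz":6.2,"dz":-0.008},{},{}]'
python3 - <<'E'
from rig import manip
import cv2,pickle
s=manip.get_state(); d=manip.get_image("wrist"); pickle.dump((s,d),open("w1.pkl","wb")); cv2.imwrite("pics/w1.png",d["frame"][:,:,::-1])
print({k:v for k,v in d.items() if k not in("frame","mount")})
E
python3 go.py 0.6 0.0 0.33 6.7
```

```text
{'fx': 419.30238140275566, 'fy': 419.30238140275566, 'cx': 323.81614743011795, 'cy': 241.69495452699107}
t 0.2 pos [ 0.1878 -0.5432  0.2308] yaw 19.07 tilt [-0.0002  0.0011] shift mm [ 567.1 -378.8  -98.7] rows 17.0 rz 12.37 w 0.0854 F [ 1.1  0.6 -0.1] q6 -0.12invalid input
invalid input
```

View pics/w1.png

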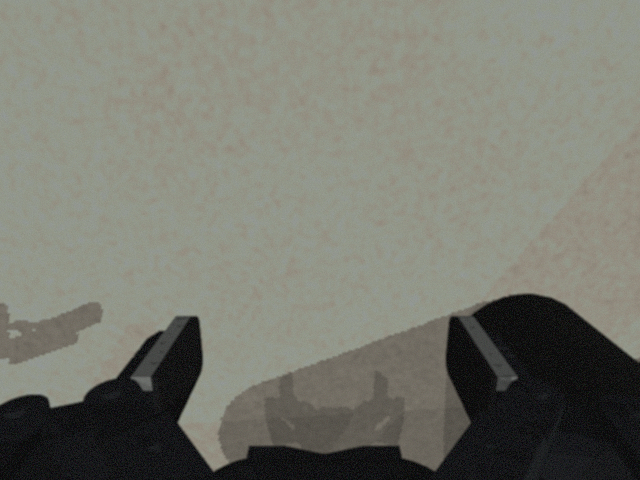

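The wrist view shows only bare table with the fingers at the bottom, because both moves were refused. I'll try again with every key given.

```bash
python3 -m pendant '[{"dx":0.034,"dy":-0.0215,"dz":-0.008,"rx":0,"ry":0,"rz":0,"hand":0.085}]'
python3 -m pendant '[{"dx":0.034,"dy":-0.0215,"dz":-0.008,"rx":0,"ry":0,"rz":0}]' 30
python3 -m pendant '[{"dx":0.034,"dy":-0.0215,"dz":-0.008,"hand":0.085}]'
```

```text
clock: 0.28
position: [0.2098, -0.5161, 0.2372]
ee_rot: [0.0, 0.987, 0.163, -0.002]
contact_force: [1.6, -1.3, 0.7]
width: 0.085
gripper_force: 0.0invalid input
invalid input
```

```bash
python3 -m pendant '[{"dx":0.034,"dy":-0.0215,"dz":-0.008,"rx":0,"ry":0,"rz":0,"hand":0.085},{"dx":0.034,"dy":-0.0215,"dz":-0.008,"rx":0,"ry":0,"rz":0,"hand":0.085},{"dx":0.034,"dy":-0.0215,"dz":-0.008,"rx":0,"ry":0,"rz":0,"hand":0.085},{"dx":0.034,"dy":-0.0215,"dz":-0.008,"rx":0,"ry":0,"rz":0,"hand":0.085},{"dx":0.034,"dy":-0.0215,"dz":-0.008,"rx":0,"ry":0,"rz":0,"hand":0.085},{"dx":0.034,"dy":-0.0215,"dz":-0.008,"rx":0,"ry":0,"rz":0,"hand":0.085},{"dx":0.034,"dy":-0.0215,"dz":-0.008,"rx":0,"ry":0,"rz":0,"hand":0.085},{"dx":0.034,"dy":-0.0215,"dz":-0.008,"rx":0,"ry":0,"rz":0,"hand":0.085},{"dx":0.034,"dy":-0.0215,"dz":-0.008,"rx":0,"ry":0,"rz":0,"hand":0.085},{"dx":0.034,"dy":-0.0215,"dz":-0.008,"rx":0,"ry":0,"rz":0,"hand":0.085},{"dx":0,"dy":0,"dz":-0.008,"rx":0,"ry":0,"rz":6.2,"hand":0.085},{"dx":0,"dy":0,"dz":0,"rx":0,"ry":0,"rz":6.2,"hand":0.085}]' 30
python3 -m pendant '[{"dx":0,"dy":0,"dz":0,"rx":0,"ry":0,"rz":0,"hand":0.085},{"dx":0,"dy":0,"dz":0,"rx":0,"ry":0,"rz":0,"hand":0.085},{"dx":0,"dy":0,"dz":0,"rx":0,"ry":0,"rz":0,"hand":0.085}]'
cat > snap.py <<'E'
import sys,cv2,pickle
from rig import manip
n=sys.argv[1]; s=manip.get_state(); d=manip.get_image("wrist"); pickle.dump((s,d),open(n+".pkl","wb")); cv2.imwrite(f"pics/{n}.png",d["frame"][:,:,::-1])
E
python3 snap.py wA; python3 go.py 0.6 0.0 0.33 6.7
```

```text
clock: 1.28
position: [0.466, -0.1957, 0.3287]
ee_rot: [0.001, 0.998, 0.058, 0.001]
contact_force: [0.4, -1.7, 0.3]
width: 0.085
gripper_force: 0.0
clock: 1.53
position: [0.4636, -0.1979, 0.3269]
ee_rot: [-0.0, 0.998, 0.059, -0.0]
contact_force: [0.3, -0.3, 0.1]
width: 0.0854
gripper_force: 0.0
t 1.5833 pos [ 0.4636 -0.198   0.3269] yaw 6.72 tilt [-0.0007  0.0004] shift mm [ 158.6 -180.7   -3.1] rows 6.0 rz 0.02 w 0.085 F [-1.2 -0.2 -0. ] q6 0.91
```

View pics/wA.png

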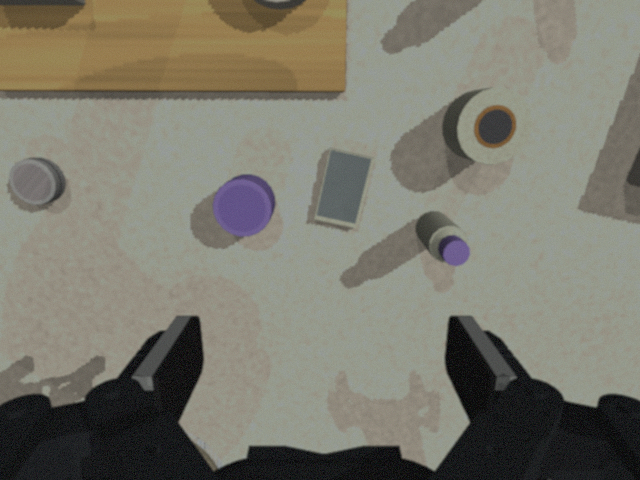

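The wrist view shows the jar lid at (242,207), tin (36,181), bottle cap (455,250) and label roll (495,126). The tray's front edge is at row 92, level in the image, so the yaw is right. Second view is further forward and left.

```bash
python3 -m pendant '[{"dx":0.022,"dy":-0.029,"dz":0,"rx":0,"ry":0,"rz":0,"hand":0.085},{"dx":0.022,"dy":-0.029,"dz":0,"rx":0,"ry":0,"rz":0,"hand":0.085},{"dx":0.022,"dy":-0.029,"dz":0,"rx":0,"ry":0,"rz":0,"hand":0.085},{"dx":0.022,"dy":-0.029,"dz":0,"rx":0,"ry":0,"rz":0,"hand":0.085},{"dx":0.022,"dy":-0.029,"dz":0,"rx":0,"ry":0,"rz":0,"hand":0.085},{"dx":0.022,"dy":-0.029,"dz":0,"rx":0,"ry":0,"rz":0,"hand":0.085},{"dx":0,"dy":0,"dz":0,"rx":0,"ry":0,"rz":0,"hand":0.085},{"dx":0,"dy":0,"dz":0,"rx":0,"ry":0,"rz":0,"hand":0.085},{"dx":0,"dy":0,"dz":0,"rx":0,"ry":0,"rz":0,"hand":0.085}]'
python3 snap.py wB; python3 go.py 0.433 -0.114 0.33 6.7
```

```text
clock: 2.33
position: [0.5745, -0.0104, 0.3268]
ee_rot: [0.0, 0.998, 0.058, -0.001]
contact_force: [-0.4, -0.0, 0.5]
width: 0.0851
gripper_force: 0.0
t 2.3833 pos [ 0.5744 -0.0108  0.327 ] yaw 6.62 tilt [-0.001  -0.0007] shift mm [-152.4   86.2   -2.8] rows 5.0 rz -0.08 w 0.085 F [0.3 0.2 0.9] q6 1.32
```

View pics/wB.png

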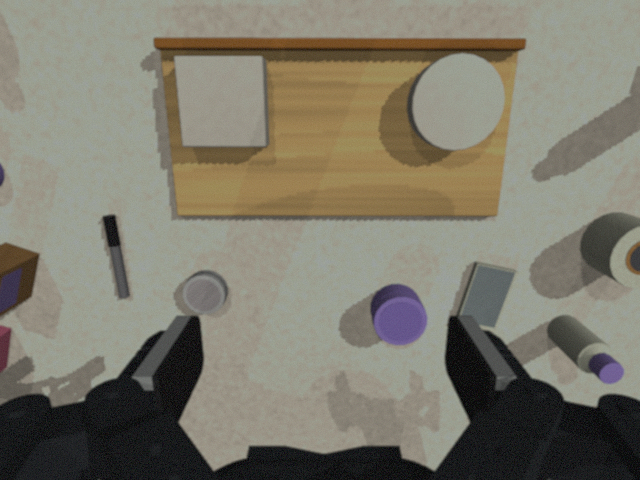

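This shows square plinth top corners at (176,57),(264,56),(267,146),(182,146), the round top at (460,101), and tray front corners at (178,215),(498,215). The jar lid is at (400,317), tin (204,293), cap (606,368).

```bash
cat > wr.py <<'E'
import pickle,numpy as np
from h import *
def wray(n,uv):
    s,d=pickle.load(open(n+".pkl","rb")); M=d["mount"]; Rt=rot(s["ee_rot"])
    v=Rt@M[:3,:3]@[(uv[0]-d["cx"])/d["fx"],-(uv[1]-d["cy"])/d["fy"],-1]
    return s["position"]+Rt@M[:3,3],v/np.linalg.norm(v)
E
python3 - <<'E'
from wr import *
for k,a,b,z in [('jar',(242,207),(400,317),.04),('tin',(36,181),(204,293),.02),('cap',(455,250),(606,368),.095),('trFR',(345,91),(498,215),.012)]:
    ra,rb=wray('wA',a),wray('wB',b); X,e=tri([ra,rb]); print(k,X.round(4),round(e,4),onz(ra,z)[:2].round(4),onz(rb,z)[:2].round(4))
for k,b,z in [('round',(460,101),.042),('trFL',(178,215),.012),('s1',(176,57),.042),('s2',(264,56),.042),('s3',(267,146),.042),('s4',(182,146),.042)]:
    print(k,onz(wray('wB',b),z)[:2].round(4))
E
```

```text
jar [ 0.432  -0.1154  0.034 ] 0.0014 [ 0.4321 -0.1156] [ 0.4363 -0.1144]
tin [0.4275 0.1145 0.0135] 0.0004 [0.4295 0.1099] [0.4303 0.1131]
cap [ 0.4246 -0.3308  0.0839] 0.0003 [ 0.4281 -0.3269] [ 0.4308 -0.3212]
trFR [ 0.5601 -0.2089  0.0117] 0.0005 [ 0.5596 -0.2086] [ 0.5606 -0.209 ]
round [ 0.6728 -0.1319]
trFL [0.5185 0.1472]
s1 [0.6801 0.1414]
s2 [0.6907 0.0593]
s3 [0.6085 0.0502]
s4 [0.5986 0.1344]
```

```bash
python3 -m pendant '[{"dx":-0.0216,"dy":0.0125,"dz":0.029,"rx":0,"ry":0,"rz":0,"hand":0.085},{"dx":-0.0216,"dy":0.0125,"dz":0.029,"rx":0,"ry":0,"rz":0,"hand":0.085},{"dx":-0.0216,"dy":0.0125,"dz":0.029,"rx":0,"ry":0,"rz":0,"hand":0.085},{"dx":-0.0216,"dy":0.0125,"dz":0.029,"rx":0,"ry":0,"rz":0,"hand":0.085},{"dx":-0.0216,"dy":0.0125,"dz":0.029,"rx":0,"ry":0,"rz":0,"hand":0.085},{"dx":-0.0216,"dy":0.0125,"dz":0.029,"rx":0,"ry":0,"rz":0,"hand":0.085},{"dx":-0.0216,"dy":0.0125,"dz":0.029,"rx":0,"ry":0,"rz":0,"hand":0.085},{"dx":0,"dy":0,"dz":0,"rx":0,"ry":0,"rz":0,"hand":0.085},{"dx":0,"dy":0,"dz":0,"rx":0,"ry":0,"rz":0,"hand":0.085},{"dx":0,"dy":0,"dz":0,"rx":0,"ry":0,"rz":0,"hand":0.085}]'
python3 snap.py wC; python3 go.py 0.434 -0.115 0.006 6.7
```

```text
clock: 3.22
position: [0.4358, -0.1154, 0.1253]
ee_rot: [0.001, 0.998, 0.057, 0.001]
contact_force: [0.7, -0.6, 0.7]
width: 0.085
gripper_force: 0.0
t 3.2667 pos [ 0.4367 -0.1153  0.1258] yaw 6.59 tilt [ 0.0039 -0.0015] shift mm [ -3.1  -0.8 119.8] rows 3.0 rz -0.11 w 0.0853 F [-0.1  0.2 -0.3] q6 1.04
```

View pics/wC.png

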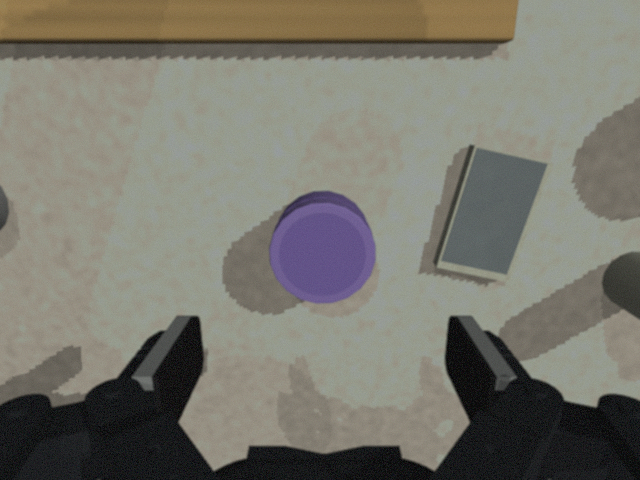

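The jar lid is centred at (322,252), between the fingers.

```bash
python3 -c "
from wr import *
print(onz(wray('wC',(322,252)),.04))
print(tri([wray('wC',(322,252)),wray('wA',(242,207))]))"
```

```text
[ 0.43311536 -0.11549562  0.04      ]
(array([ 0.43196099, -0.11542041,  0.03774161]), np.float64(0.00041056105779987463))
```

```bash
python3 -m pendant '[{"dx":-0.0037,"dy":0,"dz":0.03,"rx":0,"ry":0,"rz":0,"hand":0.085},{"dx":0,"dy":0,"dz":0.03,"rx":0,"ry":0,"rz":0,"hand":0.085},{"dx":0,"dy":0,"dz":0.03,"rx":0,"ry":0,"rz":0,"hand":0.085},{"dx":0,"dy":0,"dz":0.02,"rx":0,"ry":0,"rz":0,"hand":0.085},{"dx":0,"dy":0,"dz":0.01,"rx":0,"ry":0,"rz":0,"hand":0.085},{"dx":0,"dy":0,"dz":0,"rx":0,"ry":0,"rz":0,"hand":0.085},{"dx":0,"dy":0,"dz":0,"rx":0,"ry":0,"rz":0,"hand":0.085}]'; python3 go.py 0.433 -0.1155 0.006 6.7
```

```text
clock: 3.85
position: [0.4331, -0.1149, 0.0049]
ee_rot: [0.0, 0.998, 0.059, 0.001]
contact_force: [-0.2, 0.2, 0.5]
width: 0.0852
gripper_force: 0.0
t 3.85 pos [ 0.4331 -0.1149  0.0049] yaw 6.71 tilt [ 0.0019 -0.0008] shift mm [-0.1  0.6 -1.1] rows 1.0 rz 0.01 w 0.0852 F [-0.2  0.2  0.5] q6 1.04
```

```bash
python3 -m pendant '[{"dx":0,"dy":0,"dz":0,"rx":0,"ry":0,"rz":0,"hand":0.05},{"dx":0,"dy":0,"dz":0,"rx":0,"ry":0,"rz":0,"hand":0.05},{"dx":0,"dy":0,"dz":0,"rx":0,"ry":0,"rz":0,"hand":0.05},{"dx":0,"dy":0,"dz":0,"rx":0,"ry":0,"rz":0,"hand":0.05},{"dx":0,"dy":0,"dz":0,"rx":0,"ry":0,"rz":0,"hand":0.05},{"dx":0,"dy":0,"dz":0,"rx":0,"ry":0,"rz":0,"hand":0.05},{"dx":0,"dy":0,"dz":0,"rx":0,"ry":0,"rz":0,"hand":0.05}]' 35
python3 -m pendant '[{"dx":0,"dy":0,"dz":-0.02,"rx":0,"ry":0,"rz":0,"hand":0.05},{"dx":0,"dy":0,"dz":-0.03,"rx":0,"ry":0,"rz":0,"hand":0.05},{"dx":0,"dy":0,"dz":-0.03,"rx":0,"ry":0,"rz":0,"hand":0.05},{"dx":0,"dy":0,"dz":-0.02,"rx":0,"ry":0,"rz":0,"hand":0.05},{"dx":0,"dy":0,"dz":0,"rx":0,"ry":0,"rz":0,"hand":0.05},{"dx":0,"dy":0,"dz":0,"rx":0,"ry":0,"rz":0,"hand":0.05}]'
python3 snap.py wD; python3 go.py 0.6722 -0.1309 0.1 6.7
python3 - <<'E'
# lid outline by colour, in tool frame
import cv2,pickle,numpy as np
f=pickle.load(open("wD.pkl","rb"))[1]["frame"]; h=cv2.cvtColor(f,cv2.COLOR_RGB2HSV)
m=cv2.inRange(h,(120,70,40),(145,255,255)); n,l,st,c=cv2.connectedComponentsWithStats(m); 
for i in range(1,n):
    if st[i,4]>200: print(st[i],c[i].round(1))
E
```

```text
clock: 4.43
position: [0.4329, -0.115, 0.0058]
ee_rot: [0.001, 0.998, 0.058, 0.002]
contact_force: [-0.4, 0.6, 6.8]
width: 0.0607
gripper_force: 37.6
clock: 4.93
position: [0.432, -0.1149, 0.1056]
ee_rot: [0.001, 0.998, 0.058, 0.002]
contact_force: [-0.6, 0.0, -1.2]
width: 0.0613
gripper_force: 39.2
t 4.9833 pos [ 0.4309 -0.1144  0.1044] yaw 6.67 tilt [ 0.0004 -0.0003] shift mm [237.7  44.4   4.5] rows 6.0 rz -0.03 w 0.0612 F [ 0.3  0.2 -2.8] q6 1.04
[  221   242   206   212 32991] [324.  351.3]
```

```bash
python3 -m pendant '[{"dx":0.02,"dy":0.0044,"dz":0,"rx":0,"ry":0,"rz":0,"hand":0.05},{"dx":0.035,"dy":0.006,"dz":0,"rx":0,"ry":0,"rz":0,"hand":0.05},{"dx":0.0385,"dy":0.007,"dz":0,"rx":0,"ry":0,"rz":0,"hand":0.05},{"dx":0.0385,"dy":0.007,"dz":0,"rx":0,"ry":0,"rz":0,"hand":0.05},{"dx":0.0385,"dy":0.007,"dz":0,"rx":0,"ry":0,"rz":0,"hand":0.05},{"dx":0.035,"dy":0.007,"dz":0,"rx":0,"ry":0,"rz":0,"hand":0.05},{"dx":0.02,"dy":0.004,"dz":0,"rx":0,"ry":0,"rz":0,"hand":0.05},{"dx":0.0118,"dy":0.002,"dz":0,"rx":0,"ry":0,"rz":0,"hand":0.05},{"dx":0,"dy":0,"dz":0,"rx":0,"ry":0,"rz":0,"hand":0.05},{"dx":0,"dy":0,"dz":0,"rx":0,"ry":0,"rz":0,"hand":0.05},{"dx":0,"dy":0,"dz":0,"rx":0,"ry":0,"rz":0,"hand":0.05}]'
python3 go.py 0.6722 -0.1309 0.0475 6.7
python3 - <<'E'
from rig import manip
import cv2
a=manip.get_image("scene")["frame"][250:400,250:440,::-1]; b=manip.get_image("side")["frame"][130:290,210:330,::-1]
a=cv2.resize(a,(570,450)); b=cv2.resize(b,(338,450))
import numpy as np; cv2.imwrite("pics/jar1.png",cv2.resize(np.hstack([a,b]),(800,396)))
E
```

```text
clock: 5.9
position: [0.67, -0.1306, 0.1025]
ee_rot: [-0.001, 0.998, 0.058, -0.002]
contact_force: [-0.9, 0.1, -0.8]
width: 0.0613
gripper_force: 39.2
t 5.9 pos [ 0.67   -0.1306  0.1025] yaw 6.67 tilt [-0.0044  0.0011] shift mm [ 2.4  0.6 55. ] rows 2.0 rz -0.03 w 0.0613 F [-0.9  0.1 -0.8] q6 1.16
```

```bash
python3 -m pendant '[{"dx":0.001,"dy":0,"dz":0.02,"rx":0,"ry":0,"rz":0,"hand":0.05},{"dx":0.001,"dy":0,"dz":0.018,"rx":0,"ry":0,"rz":0,"hand":0.05},{"dx":0,"dy":0,"dz":0.01,"rx":0,"ry":0,"rz":0,"hand":0.05},{"dx":0,"dy":0,"dz":0.004,"rx":0,"ry":0,"rz":0,"hand":0.05},{"dx":0,"dy":0,"dz":0,"rx":0,"ry":0,"rz":0,"hand":0.05},{"dx":0,"dy":0,"dz":0,"rx":0,"ry":0,"rz":0,"hand":0.05},{"dx":0,"dy":0,"dz":0,"rx":0,"ry":0,"rz":0,"hand":0.05}]'
python3 go.py 0.6722 -0.1309 0.0475 6.7
```

```text
clock: 6.58
position: [0.6748, -0.1311, 0.0535]
ee_rot: [0.0, 0.998, 0.058, 0.001]
contact_force: [0.9, -0.2, -1.0]
width: 0.0612
gripper_force: 39.2
t 6.5833 pos [ 0.6748 -0.1311  0.0535] yaw 6.66 tilt [ 0.0021 -0.0007] shift mm [-2.6 -0.5  6. ] rows 1.0 rz -0.04 w 0.0612 F [ 0.9 -0.2 -1. ] q6 1.16
```

```bash
python3 -m pendant '[{"dx":0,"dy":0,"dz":0,"rx":0,"ry":0,"rz":0,"hand":0.05},{"dx":0,"dy":0,"dz":0,"rx":0,"ry":0,"rz":0,"hand":0.05},{"dx":0,"dy":0,"dz":0,"rx":0,"ry":0,"rz":0,"hand":0.05}]'
python3 -m pendant '[{"dx":0,"dy":0,"dz":0.003,"rx":0,"ry":0,"rz":0,"hand":0.05},{"dx":0,"dy":0,"dz":0,"rx":0,"ry":0,"rz":0,"hand":0.05},{"dx":0,"dy":0,"dz":0,"rx":0,"ry":0,"rz":0,"hand":0.05},{"dx":0,"dy":0,"dz":0,"rx":0,"ry":0,"rz":0,"hand":0.05}]'
python3 go.py 0.6722 -0.1309 0.0475 6.7
```

```text
clock: 6.83
position: [0.6744, -0.1309, 0.0529]
ee_rot: [0.0, 0.998, 0.058, 0.0]
contact_force: [-1.5, -0.5, -2.0]
width: 0.0612
gripper_force: 39.2
clock: 7.17
position: [0.674, -0.1308, 0.0491]
ee_rot: [-0.0, 0.998, 0.058, -0.0]
contact_force: [-0.2, 0.1, -2.1]
width: 0.061
gripper_force: 39.2
t 7.1667 pos [ 0.674  -0.1308  0.0491] yaw 6.67 tilt [-0.0002 -0.    ] shift mm [-1.8 -0.1  1.6] rows 1.0 rz -0.03 w 0.061 F [-0.2  0.1 -2.1] q6 1.16
```

```bash
python3 -m pendant '[{"dx":-0.0015,"dy":0,"dz":0.001,"rx":0,"ry":0,"rz":0,"hand":0.05},{"dx":0,"dy":0,"dz":0.001,"rx":0,"ry":0,"rz":0,"hand":0.05},{"dx":0,"dy":0,"dz":0,"rx":0,"ry":0,"rz":0,"hand":0.05},{"dx":0,"dy":0,"dz":0,"rx":0,"ry":0,"rz":0,"hand":0.05}]'
python3 go.py 0.6722 -0.1309 0.0475 6.7
```

```text
clock: 7.5
position: [0.6725, -0.1311, 0.048]
ee_rot: [0.0, 0.998, 0.058, 0.0]
contact_force: [-1.5, -0.6, 3.8]
width: 0.0611
gripper_force: 39.4
t 7.5 pos [ 0.6725 -0.1311  0.048 ] yaw 6.67 tilt [ 0.0002 -0.0003] shift mm [-0.3 -0.2  0.5] rows 1.0 rz -0.03 w 0.0611 F [-1.5 -0.6  3.8] q6 1.16
```

```bash
python3 -m pendant '[{"dx":0,"dy":0,"dz":0,"rx":0,"ry":0,"rz":0,"hand":0.085},{"dx":0,"dy":0,"dz":0,"rx":0,"ry":0,"rz":0,"hand":0.085},{"dx":0,"dy":0,"dz":0,"rx":0,"ry":0,"rz":0,"hand":0.085},{"dx":0,"dy":0,"dz":0,"rx":0,"ry":0,"rz":0,"hand":0.085},{"dx":0,"dy":0,"dz":-0.02,"rx":0,"ry":0,"rz":0,"hand":0.085},{"dx":0,"dy":0,"dz":-0.035,"rx":0,"ry":0,"rz":0,"hand":0.085},{"dx":-0.02,"dy":0,"dz":-0.035,"rx":0,"ry":0,"rz":0,"hand":0.085},{"dx":-0.02,"dy":0,"dz":-0.03,"rx":0,"ry":0,"rz":0,"hand":0.085},{"dx":-0.02,"dy":0,"dz":-0.01,"rx":0,"ry":0,"rz":0,"hand":0.085},{"dx":0,"dy":0,"dz":0,"rx":0,"ry":0,"rz":0,"hand":0.085},{"dx":0,"dy":0,"dz":0,"rx":0,"ry":0,"rz":0,"hand":0.085},{"dx":0,"dy":0,"dz":0,"rx":0,"ry":0,"rz":0,"hand":0.085}]'
python3 snap.py wE; python3 go.py 0.541 0.365 0.15 6.7
cat > circ.py <<'E'
# fit a model cylinder lid circle (centre xy at height z, radius r) to colour-mask contour
import sys,cv2,pickle,numpy as np
from wr import *
E
```

```text
clock: 8.5
position: [0.6133, -0.1379, 0.1765]
ee_rot: [-0.0, 0.998, 0.058, -0.0]
contact_force: [0.2, 0.1, -0.5]
width: 0.0852
gripper_force: 0.0
t 8.55 pos [ 0.6133 -0.1378  0.176 ] yaw 6.67 tilt [-0.0012  0.0007] shift mm [ -13.4 -507.7   26.4] rows 13.0 rz -0.03 w 0.0849 F [0.7 0.4 0.8] q6 1.12
```

View pics/wE.png

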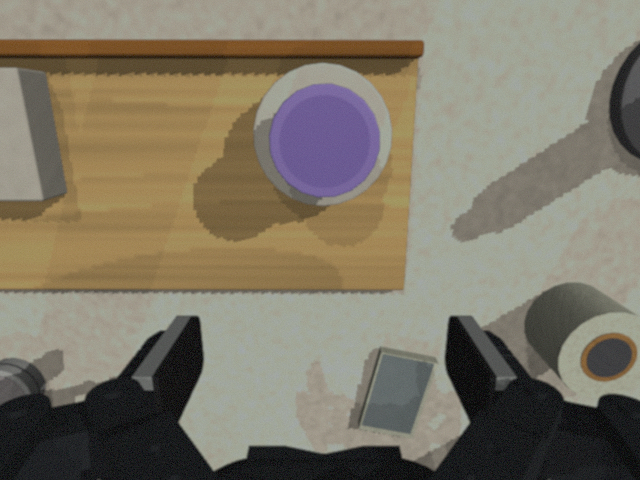

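```bash
python3 -c "
from wr import *
print('jar',onz(wray('wE',(325,140)),.082),'plinth',onz(wray('wE',(322.5,134.5)),.042))"
```

```text
jar [ 0.67216323 -0.13228221  0.082     ] plinth [ 0.67286838 -0.13060544  0.042     ]
```

```bash
python3 -m pendant '[{"dx":-0.001,"dy":-0.0405,"dz":0,"rx":0,"ry":0,"rz":0,"hand":0.085},{"dx":-0.001,"dy":-0.0405,"dz":0,"rx":0,"ry":0,"rz":0,"hand":0.085},{"dx":-0.001,"dy":-0.0405,"dz":0,"rx":0,"ry":0,"rz":0,"hand":0.085},{"dx":-0.001,"dy":-0.0405,"dz":0,"rx":0,"ry":0,"rz":0,"hand":0.085},{"dx":-0.001,"dy":-0.0405,"dz":0,"rx":0,"ry":0,"rz":0,"hand":0.085},{"dx":-0.001,"dy":-0.0405,"dz":0,"rx":0,"ry":0,"rz":0,"hand":0.085},{"dx":-0.001,"dy":-0.0405,"dz":0,"rx":0,"ry":0,"rz":0,"hand":0.085},{"dx":-0.001,"dy":-0.0405,"dz":0,"rx":0,"ry":0,"rz":0,"hand":0.085},{"dx":-0.001,"dy":-0.0405,"dz":0.01,"rx":0,"ry":0,"rz":0,"hand":0.085},{"dx":-0.002,"dy":-0.0405,"dz":0.01,"rx":0,"ry":0,"rz":0,"hand":0.085},{"dx":-0.002,"dy":-0.0405,"dz":0.01,"rx":0,"ry":0,"rz":0,"hand":0.085},{"dx":0,"dy":-0.0405,"dz":0,"rx":0,"ry":0,"rz":0,"hand":0.085}]'
python3 -m pendant '[{"dx":0,"dy":-0.022,"dz":0,"rx":0,"ry":0,"rz":0,"hand":0.085},{"dx":0,"dy":0,"dz":0,"rx":0,"ry":0,"rz":0,"hand":0.085},{"dx":0,"dy":0,"dz":0,"rx":0,"ry":0,"rz":0,"hand":0.085},{"dx":0,"dy":0,"dz":0,"rx":0,"ry":0,"rz":0,"hand":0.085},{"dx":0,"dy":0,"dz":0,"rx":0,"ry":0,"rz":0,"hand":0.085}]'
python3 snap.py wF; python3 go.py 0.541 0.365 0.006 6.7
cat > top.py <<'E'
# top.py view z : lilac blobs, centroid of brightest (lid) part, world xy at z
import sys,cv2,pickle
from wr import *
n,z=sys.argv[1],float(sys.argv[2]); f=pickle.load(open(n+".pkl","rb"))[1]["frame"]; h=cv2.cvtColor(f,cv2.COLOR_RGB2HSV)
m=cv2.inRange(h,(120,60,95),(145,255,255)); k,l,st,c=cv2.connectedComponentsWithStats(m)
for i in range(1,k):
    if st[i,4]>300: e=cv2.fitEllipse(cv2.convexHull(np.argwhere(l==i)[:,::-1].astype(np.int32))); print(st[i],np.round(e[0],1),np.round(e[1],1),onz(wray(n,e[0]),z)[:2].round(4))
E
python3 top.py wF .026; echo; python3 top.py wE .082; python3 top.py wC .04
```

```text
clock: 9.55
position: [0.5415, 0.3447, 0.1431]
ee_rot: [0.001, 0.998, 0.058, -0.003]
contact_force: [0.6, 0.7, -0.7]
width: 0.085
gripper_force: 0.0
clock: 9.97
position: [0.5414, 0.3637, 0.1465]
ee_rot: [0.001, 0.998, 0.058, -0.001]
contact_force: [-0.8, -0.2, -0.8]
width: 0.0852
gripper_force: 0.0
t 10.0167 pos [0.5415 0.3635 0.1468] yaw 6.58 tilt [-0.0007 -0.0009] shift mm [ -0.2  -1.6 140.8] rows 4.0 rz -0.12 w 0.0848 F [ 0.1  0.1 -0.5] q6 1.94
[ 288  192   66   69 3455] [320.7 227.1] [64.7 68.6] [0.5434 0.3651]

[ 269   84  110  113 9696] [324.  140.1] [109.9 112.6] [ 0.672  -0.1317]
[ 270  192  105  111 8812] [322.6 248.7] [104.  110.3] [ 0.4351 -0.1156]
```

```bash
python3 -m pendant '[{"dx":0.0005,"dy":-0.0015,"dz":0.03,"rx":0,"ry":0,"rz":0,"hand":0.085},{"dx":0,"dy":0,"dz":0.035,"rx":0,"ry":0,"rz":0,"hand":0.085},{"dx":0,"dy":0,"dz":0.035,"rx":0,"ry":0,"rz":0,"hand":0.085},{"dx":0,"dy":0,"dz":0.025,"rx":0,"ry":0,"rz":0,"hand":0.085},{"dx":0,"dy":0,"dz":0.012,"rx":0,"ry":0,"rz":0,"hand":0.07},{"dx":0,"dy":0,"dz":0.004,"rx":0,"ry":0,"rz":0,"hand":0.06},{"dx":0,"dy":0,"dz":0,"rx":0,"ry":0,"rz":0,"hand":0.055},{"dx":0,"dy":0,"dz":0,"rx":0,"ry":0,"rz":0,"hand":0.055},{"dx":0,"dy":0,"dz":0,"rx":0,"ry":0,"rz":0,"hand":0.055}]'
python3 go.py 0.5418 0.365 0.004 6.7
```

```text
clock: 10.77
position: [0.5431, 0.367, 0.0085]
ee_rot: [-0.001, 0.998, 0.058, 0.002]
contact_force: [-0.0, 0.3, 0.6]
width: 0.0548
gripper_force: 0.0
t 10.7667 pos [0.5431 0.367  0.0085] yaw 6.65 tilt [0.0036 0.0018] shift mm [-1.5  1.8  4.5] rows 1.0 rz -0.05 w 0.0548 F [-0.   0.3  0.6] q6 1.94
```

```bash
python3 -m pendant '[{"dx":-0.0012,"dy":0.0015,"dz":0.004,"rx":0,"ry":0,"rz":0,"hand":0.055},{"dx":0,"dy":0,"dz":0,"rx":0,"ry":0,"rz":0,"hand":0.055},{"dx":0,"dy":0,"dz":0,"rx":0,"ry":0,"rz":0,"hand":0.055},{"dx":0,"dy":0,"dz":0,"rx":0,"ry":0,"rz":0,"hand":0.055}]'
python3 go.py 0.5418 0.365 0.004 6.7
python3 -m pendant '[{"dx":0,"dy":0,"dz":0,"rx":0,"ry":0,"rz":0,"hand":0.035},{"dx":0,"dy":0,"dz":0,"rx":0,"ry":0,"rz":0,"hand":0.035},{"dx":0,"dy":0,"dz":0,"rx":0,"ry":0,"rz":0,"hand":0.035},{"dx":0,"dy":0,"dz":0,"rx":0,"ry":0,"rz":0,"hand":0.035}]' 25
python3 go.py 0.5418 0.365 0.004 6.7
python3 -m pendant '[{"dx":0,"dy":0,"dz":-0.02,"rx":0,"ry":0,"rz":0,"hand":0.035},{"dx":0,"dy":0,"dz":-0.035,"rx":0,"ry":0,"rz":0,"hand":0.035},{"dx":0,"dy":0,"dz":-0.035,"rx":0,"ry":0,"rz":0,"hand":0.035},{"dx":0,"dy":0,"dz":-0.035,"rx":0,"ry":0,"rz":0,"hand":0.035},{"dx":0,"dy":0,"dz":-0.02,"rx":0,"ry":0,"rz":0,"hand":0.035},{"dx":0,"dy":0,"dz":0,"rx":0,"ry":0,"rz":0,"hand":0.035},{"dx":0,"dy":0,"dz":0,"rx":0,"ry":0,"rz":0,"hand":0.035},{"dx":0,"dy":0,"dz":0,"rx":0,"ry":0,"rz":0,"hand":0.035}]'
python3 snap.py wG; python3 top.py wG 0.1; python3 go.py 0.6722 -0.1314 0.14 6.7
```

```text
clock: 11.1
position: [0.5405, 0.3648, 0.0027]
ee_rot: [-0.0, 0.998, 0.058, 0.0]
contact_force: [-0.2, -0.2, -0.7]
width: 0.0554
gripper_force: 0.0
t 11.1 pos [0.5405 0.3648 0.0027] yaw 6.67 tilt [0.0005 0.0002] shift mm [ 1.3 -0.  -1.3] rows 1.0 rz -0.03 w 0.0554 F [-0.2 -0.2 -0.7] q6 1.94
clock: 11.43
position: [0.5407, 0.3649, 0.0028]
ee_rot: [-0.0, 0.998, 0.058, 0.0]
contact_force: [-0.7, -0.7, 3.3]
width: 0.0433
gripper_force: 25.6
t 11.4333 pos [0.5407 0.3649 0.0028] yaw 6.67 tilt [0.0007 0.0003] shift mm [ 1.1  0.  -1.2] rows 1.0 rz -0.03 w 0.0433 F [-0.7 -0.7  3.3] q6 1.94
clock: 12.1
position: [0.5395, 0.3642, 0.1459]
ee_rot: [0.001, 0.998, 0.058, -0.001]
contact_force: [-0.2, -0.4, -1.5]
width: 0.043
gripper_force: 25.7
[  258   261   132   143 13848] [324.3 334.3] [131.1 143.1] [0.5061 0.3592]
t 12.15 pos [0.5393 0.3641 0.1452] yaw 6.67 tilt [-0.0035 -0.002 ] shift mm [ 74.5 507.5   5.7] rows 13.0 rz -0.03 w 0.0431 F [-0.7 -0.5 -0.3] q6 1.94
```

Run:
```python
from wr import *; import pickle
from scipy.optimize import least_squares
s,d=pickle.load(open("wG.pkl","rb")); M=d["mount"]; t=np.linspace(0,2*np.pi,73)
def pr(x,y,z,r):
    P=np.c_[x+r*np.cos(t),y+r*np.sin(t),0*t+z]; c=(P-M[:3,3])@M[:3,:3]; return d["cx"]-d["fx"]*c[:,0]/c[:,2],d["cy"]+d["fy"]*c[:,1]/c[:,2]
for x in (-.003,0,.003):
    for y in (0,):
        u,v=pr(x,y,-.0232,.022); print(x,u.min(),u.max(),v.min(),v.max())
```

```text
-0.003 253.82373956518677 388.3064170983973 296.95078480655695 414.48306424383986
0 253.3693974946034 388.7339145133969 288.07617962608265 407.1519708777198
0.003 252.9090590594168 389.167056822011 279.07900303642015 399.72893645446806
```

```bash
python3 -m pendant '[{"dx":0.003,"dy":0.02,"dz":0,"rx":0,"ry":0,"rz":0,"hand":0.035},{"dx":0.006,"dy":0.036,"dz":0,"rx":0,"ry":0,"rz":0,"hand":0.035},{"dx":0.006,"dy":0.04,"dz":0,"rx":0,"ry":0,"rz":0,"hand":0.035},{"dx":0.006,"dy":0.04,"dz":0,"rx":0,"ry":0,"rz":0,"hand":0.035},{"dx":0.006,"dy":0.04,"dz":0,"rx":0,"ry":0,"rz":0,"hand":0.035},{"dx":0.006,"dy":0.04,"dz":0,"rx":0,"ry":0,"rz":0,"hand":0.035},{"dx":0.006,"dy":0.04,"dz":0,"rx":0,"ry":0,"rz":0,"hand":0.035},{"dx":0.006,"dy":0.04,"dz":0,"rx":0,"ry":0,"rz":0,"hand":0.035},{"dx":0.006,"dy":0.04,"dz":0,"rx":0,"ry":0,"rz":0,"hand":0.035},{"dx":0.006,"dy":0.04,"dz":0,"rx":0,"ry":0,"rz":0,"hand":0.035},{"dx":0.006,"dy":0.04,"dz":0,"rx":0,"ry":0,"rz":0,"hand":0.035},{"dx":0.006,"dy":0.04,"dz":0,"rx":0,"ry":0,"rz":0,"hand":0.035}]'
python3 -m pendant '[{"dx":0.004,"dy":0.03,"dz":0,"rx":0,"ry":0,"rz":0,"hand":0.035},{"dx":0,"dy":0.018,"dz":0,"rx":0,"ry":0,"rz":0,"hand":0.035},{"dx":0,"dy":0.003,"dz":0,"rx":0,"ry":0,"rz":0,"hand":0.035},{"dx":0,"dy":0,"dz":0,"rx":0,"ry":0,"rz":0,"hand":0.035},{"dx":0,"dy":0,"dz":0,"rx":0,"ry":0,"rz":0,"hand":0.035},{"dx":0,"dy":0,"dz":0,"rx":0,"ry":0,"rz":0,"hand":0.035},{"dx":0,"dy":0,"dz":0,"rx":0,"ry":0,"rz":0,"hand":0.035},{"dx":0,"dy":0,"dz":0,"rx":0,"ry":0,"rz":0,"hand":0.035}]'
python3 go.py 0.6712 -0.1314 0.0848 6.7
```

```text
clock: 13.15
position: [0.661, -0.0819, 0.1449]
ee_rot: [-0.001, 0.998, 0.058, -0.002]
contact_force: [-0.2, -0.6, -0.8]
width: 0.0431
gripper_force: 25.7
clock: 13.82
position: [0.6717, -0.1286, 0.1476]
ee_rot: [-0.0, 0.998, 0.059, 0.0]
contact_force: [-0.4, -0.2, 0.9]
width: 0.0431
gripper_force: 25.7
t 13.8167 pos [ 0.6717 -0.1286  0.1476] yaw 6.78 tilt [0.0001 0.0002] shift mm [-0.9  2.7 62.8] rows 2.0 rz 0.08 w 0.0431 F [-0.4 -0.2  0.9] q6 1.16
```

```bash
python3 -m pendant '[{"dx":-0.001,"dy":0.0025,"dz":0.02,"rx":0,"ry":0,"rz":0,"hand":0.035},{"dx":0,"dy":0,"dz":0.02,"rx":0,"ry":0,"rz":0,"hand":0.035},{"dx":0,"dy":0,"dz":0.013,"rx":0,"ry":0,"rz":0,"hand":0.035},{"dx":0,"dy":0,"dz":0.004,"rx":0,"ry":0,"rz":0,"hand":0.035},{"dx":0,"dy":0,"dz":0,"rx":0,"ry":0,"rz":0,"hand":0.035},{"dx":0,"dy":0,"dz":0,"rx":0,"ry":0,"rz":0,"hand":0.035},{"dx":0,"dy":0,"dz":0,"rx":0,"ry":0,"rz":0,"hand":0.035},{"dx":0,"dy":0,"dz":0,"rx":0,"ry":0,"rz":0,"hand":0.035},{"dx":0,"dy":0,"dz":0,"rx":0,"ry":0,"rz":0,"hand":0.035},{"dx":0,"dy":0,"dz":0,"rx":0,"ry":0,"rz":0,"hand":0.035}]'
python3 go.py 0.6712 -0.1314 0.0848 6.7
```

```text
clock: 14.65
position: [0.6715, -0.1331, 0.0911]
ee_rot: [0.0, 0.998, 0.058, 0.001]
contact_force: [0.4, -0.2, -0.6]
width: 0.0432
gripper_force: 25.7
t 14.65 pos [ 0.6715 -0.1331  0.0911] yaw 6.67 tilt [ 0.0013 -0.0005] shift mm [-0.1 -1.7  6.3] rows 1.0 rz -0.03 w 0.0432 F [ 0.4 -0.2 -0.6] q6 1.16
```

```bash
python3 -m pendant '[{"dx":0,"dy":-0.0015,"dz":0.003,"rx":0,"ry":0,"rz":0,"hand":0.035},{"dx":0,"dy":0,"dz":0.002,"rx":0,"ry":0,"rz":0,"hand":0.035},{"dx":0,"dy":0,"dz":0,"rx":0,"ry":0,"rz":0,"hand":0.035},{"dx":0,"dy":0,"dz":0,"rx":0,"ry":0,"rz":0,"hand":0.035},{"dx":0,"dy":0,"dz":0,"rx":0,"ry":0,"rz":0,"hand":0.035},{"dx":0,"dy":0,"dz":0,"rx":0,"ry":0,"rz":0,"hand":0.035}]'
python3 go.py 0.6712 -0.1314 0.0848 6.7
python3 -m pendant '[{"dx":0,"dy":0,"dz":0.0008,"rx":0,"ry":0,"rz":0,"hand":0.035},{"dx":0,"dy":0,"dz":0,"rx":0,"ry":0,"rz":0,"hand":0.035},{"dx":0,"dy":0,"dz":0,"rx":0,"ry":0,"rz":0,"hand":0.035}]'
python3 go.py 0.6712 -0.1314 0.0848 6.7
```

```text
clock: 15.15
position: [0.671, -0.1315, 0.0853]
ee_rot: [0.0, 0.998, 0.058, -0.0]
contact_force: [0.5, -0.0, -0.6]
width: 0.0433
gripper_force: 25.8
t 15.15 pos [ 0.671  -0.1315  0.0853] yaw 6.67 tilt [-0.0001 -0.0001] shift mm [ 0.2 -0.1  0.5] rows 1.0 rz -0.03 w 0.0433 F [ 0.5 -0.  -0.6] q6 1.16
clock: 15.4
position: [0.6711, -0.1315, 0.0848]
ee_rot: [0.0, 0.998, 0.058, 0.0]
contact_force: [-0.9, -0.1, 0.4]
width: 0.0434
gripper_force: 25.7
t 15.4 pos [ 0.6711 -0.1315  0.0848] yaw 6.67 tilt [ 0.0005 -0.0002] shift mm [ 0.1 -0.1 -0. ] rows 1.0 rz -0.03 w 0.0434 F [-0.9 -0.1  0.4] q6 1.16
```

Touching. Release, rise and look.

```bash
python3 -m pendant '[{"dx":0,"dy":0,"dz":0.0004,"rx":0,"ry":0,"rz":0,"hand":0.06},{"dx":0,"dy":0,"dz":0,"rx":0,"ry":0,"rz":0,"hand":0.06},{"dx":0,"dy":0,"dz":0,"rx":0,"ry":0,"rz":0,"hand":0.06},{"dx":0,"dy":0,"dz":-0.015,"rx":0,"ry":0,"rz":0,"hand":0.07},{"dx":0,"dy":0,"dz":-0.03,"rx":0,"ry":0,"rz":0,"hand":0.085},{"dx":-0.02,"dy":0,"dz":-0.03,"rx":0,"ry":0,"rz":0,"hand":0.085},{"dx":-0.02,"dy":0,"dz":-0.03,"rx":0,"ry":0,"rz":0,"hand":0.085},{"dx":-0.02,"dy":0,"dz":-0.005,"rx":0,"ry":0,"rz":0,"hand":0.085},{"dx":0,"dy":0,"dz":0,"rx":0,"ry":0,"rz":0,"hand":0.085},{"dx":0,"dy":0,"dz":0,"rx":0,"ry":0,"rz":0,"hand":0.085},{"dx":0,"dy":0,"dz":0,"rx":0,"ry":0,"rz":0,"hand":0.085}]'
python3 snap.py wH; python3 go.py 0.44 0.33 0.2 -13; python3 top.py wH .108
```

```text
clock: 16.32
position: [0.6116, -0.1383, 0.1936]
ee_rot: [-0.0, 0.998, 0.058, -0.0]
contact_force: [-0.7, -0.1, -0.1]
width: 0.0847
gripper_force: 0.0
t 16.3667 pos [ 0.6117 -0.1383  0.193 ] yaw 6.67 tilt [-0.001   0.0005] shift mm [-116.1 -485.    -6.5] rows 12.0 rz 19.67 w 0.0851 F [-0.7 -0.2 -0. ] q6 1.12
[ 273   83  102  106 8386] [323.6 135.4] [102.5 105.4] [ 0.6734 -0.1317]
```

View pics/wH.png

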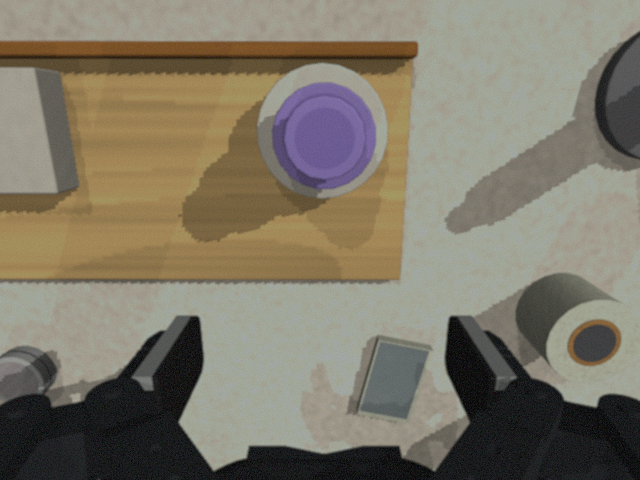

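The pot sits concentric on the jar at (324,137), and the jar is centred on the plinth. Now to the carton.

```bash
python3 -m pendant '[{"dx":-0.012,"dy":-0.0377,"dz":0,"rx":0,"ry":0,"rz":0,"hand":0.085},{"dx":-0.012,"dy":-0.0377,"dz":0,"rx":0,"ry":0,"rz":0,"hand":0.085},{"dx":-0.012,"dy":-0.0377,"dz":0,"rx":0,"ry":0,"rz":0,"hand":0.085},{"dx":-0.012,"dy":-0.0377,"dz":0,"rx":0,"ry":0,"rz":0,"hand":0.085},{"dx":-0.012,"dy":-0.0377,"dz":0,"rx":0,"ry":0,"rz":0,"hand":0.085},{"dx":-0.012,"dy":-0.0377,"dz":0,"rx":0,"ry":0,"rz":0,"hand":0.085},{"dx":-0.012,"dy":-0.0377,"dz":0,"rx":0,"ry":0,"rz":0,"hand":0.085},{"dx":-0.012,"dy":-0.0377,"dz":0,"rx":0,"ry":0,"rz":0,"hand":0.085},{"dx":-0.012,"dy":-0.0377,"dz":0,"rx":0,"ry":0,"rz":0,"hand":0.085},{"dx":-0.012,"dy":-0.0377,"dz":0,"rx":0,"ry":0,"rz":0,"hand":0.085},{"dx":-0.012,"dy":-0.0377,"dz":0,"rx":0,"ry":0,"rz":0,"hand":0.085},{"dx":-0.012,"dy":-0.0377,"dz":0,"rx":0,"ry":0,"rz":0,"hand":0.085}]'
python3 -m pendant '[{"dx":-0.012,"dy":-0.0377,"dz":0,"rx":0,"ry":0,"rz":0,"hand":0.085},{"dx":0,"dy":0,"dz":-0.01,"rx":0,"ry":0,"rz":6.56,"hand":0.085},{"dx":0,"dy":0,"dz":0,"rx":0,"ry":0,"rz":6.56,"hand":0.085},{"dx":0,"dy":0,"dz":0,"rx":0,"ry":0,"rz":6.56,"hand":0.085},{"dx":0,"dy":0,"dz":0,"rx":0,"ry":0,"rz":0,"hand":0.085},{"dx":0,"dy":0,"dz":0,"rx":0,"ry":0,"rz":0,"hand":0.085},{"dx":0,"dy":0,"dz":0,"rx":0,"ry":0,"rz":0,"hand":0.085},{"dx":0,"dy":0,"dz":0,"rx":0,"ry":0,"rz":0,"hand":0.085}]'
python3 snap.py wI; python3 go.py 0.43 0.335 0.1 -13
```

```text
clock: 17.37
position: [0.415, 0.2963, 0.193]
ee_rot: [0.0, 0.998, 0.058, -0.001]
contact_force: [0.4, 0.4, 0.2]
width: 0.0852
gripper_force: 0.0
clock: 18.03
position: [0.3997, 0.3302, 0.2036]
ee_rot: [0.0, 0.994, -0.113, -0.0]
contact_force: [-0.5, -0.5, 0.3]
width: 0.085
gripper_force: 0.0
t 18.0833 pos [0.3997 0.3301 0.2038] yaw -12.97 tilt [-0.0005 -0.0004] shift mm [ 28.5 -11.6 103.7] rows 3.0 rz 0.03 w 0.0851 F [-0.6  0.6 -1. ] q6 2.35
```

View pics/wI.png

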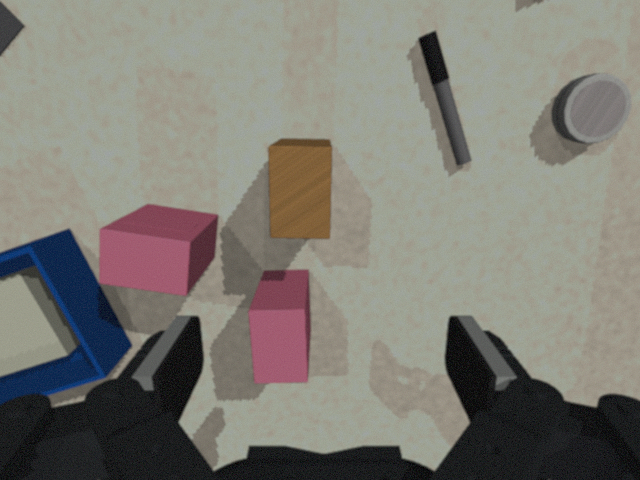

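The carton's top face has corners at (269,147),(331,147),(330,239),(270,239), so it is square to the tool. The pink look-alikes are at (160,250) and (280,330).

```bash
python3 - <<'E'
from wr import *
P=np.array([onz(wray('wI',p),.08)[:2] for p in [(269,147),(331,147),(330,239),(270,239)]]); print(P.round(4),P.mean(0).round(4))
for a,b in [(0,1),(1,2),(2,3),(3,0)]: print(np.linalg.norm(P[a]-P[b]).round(4),np.degrees(np.arctan2(*(P[a]-P[b])[::-1])).round(1))
for p in [(118,218),(218,214),(190,294),(252,311),(310,311)]: print(onz(wray('wI',p),.08)[:2].round(3))
E
python3 go.py 0.43 0.335 0.1 -13
```

```text
[[0.459  0.3503]
 [0.4503 0.3127]
 [0.3921 0.3264]
 [0.401  0.3653]] [0.4256 0.3387]
0.0386 77.1
0.0598 -13.3
0.0399 -102.9
0.0598 165.5
[0.437 0.458]
[0.425 0.394]
[0.375 0.43 ]
[0.353 0.391]
[0.344 0.352]
t 18.0833 pos [0.3997 0.3301 0.2038] yaw -12.97 tilt [-0.0005 -0.0004] shift mm [ 28.5 -11.6 103.7] rows 3.0 rz 0.03 w 0.0851 F [-0.6  0.6 -1. ] q6 2.35
```

```bash
python3 -m pendant '[{"dx":0.0233,"dy":-0.0142,"dz":0,"rx":0,"ry":0,"rz":0.5,"hand":0.06},{"dx":0,"dy":0,"dz":0.01,"rx":0,"ry":0,"rz":0,"hand":0.06},{"dx":0,"dy":0,"dz":0.02,"rx":0,"ry":0,"rz":0,"hand":0.06},{"dx":0,"dy":0,"dz":0.035,"rx":0,"ry":0,"rz":0,"hand":0.06},{"dx":0,"dy":0,"dz":0.01,"rx":0,"ry":0,"rz":0,"hand":0.06},{"dx":0,"dy":0,"dz":0,"rx":0,"ry":0,"rz":0,"hand":0.06},{"dx":0,"dy":0,"dz":0,"rx":0,"ry":0,"rz":0,"hand":0.06},{"dx":0,"dy":0,"dz":0,"rx":0,"ry":0,"rz":0,"hand":0.06}]'
python3 go.py 0.4256 0.3387 0.035 -13.5
```

```text
clock: 18.75
position: [0.4265, 0.3394, 0.1305]
ee_rot: [-0.001, 0.993, -0.118, 0.001]
contact_force: [-0.6, 0.6, 1.7]
width: 0.0602
gripper_force: 0.0
t 18.75 pos [0.4265 0.3394 0.1305] yaw -13.51 tilt [0.0023 0.0013] shift mm [-0.8  1.  95.5] rows 3.0 rz -0.01 w 0.0602 F [-0.6  0.6  1.7] q6 2.35
```

```bash
python3 -m pendant '[{"dx":-0.0008,"dy":0.001,"dz":0.015,"rx":0,"ry":0,"rz":0,"hand":0.06},{"dx":0,"dy":0,"dz":0.03,"rx":0,"ry":0,"rz":0,"hand":0.06},{"dx":0,"dy":0,"dz":0.03,"rx":0,"ry":0,"rz":0,"hand":0.06},{"dx":0,"dy":0,"dz":0.015,"rx":0,"ry":0,"rz":0,"hand":0.06},{"dx":0,"dy":0,"dz":0.004,"rx":0,"ry":0,"rz":0,"hand":0.06},{"dx":0,"dy":0,"dz":0,"rx":0,"ry":0,"rz":0,"hand":0.06},{"dx":0,"dy":0,"dz":0,"rx":0,"ry":0,"rz":0,"hand":0.06},{"dx":0,"dy":0,"dz":0,"rx":0,"ry":0,"rz":0,"hand":0.03},{"dx":0,"dy":0,"dz":0,"rx":0,"ry":0,"rz":0,"hand":0.03},{"dx":0,"dy":0,"dz":0,"rx":0,"ry":0,"rz":0,"hand":0.03},{"dx":0,"dy":0,"dz":0,"rx":0,"ry":0,"rz":0,"hand":0.03},{"dx":0,"dy":0,"dz":0,"rx":0,"ry":0,"rz":0,"hand":0.03}]' 35
python3 go.py 0.4256 0.3387 0.035 -13.5
```

```text
clock: 19.75
position: [0.4258, 0.3389, 0.037]
ee_rot: [-0.001, 0.993, -0.118, 0.002]
contact_force: [-1.0, 1.4, 6.9]
width: 0.0398
gripper_force: 36.3
t 19.75 pos [0.4258 0.3389 0.037 ] yaw -13.51 tilt [0.0035 0.002 ] shift mm [-0.1  0.3  2. ] rows 1.0 rz -0.01 w 0.0398 F [-1.   1.4  6.9] q6 2.35
```

```bash
python3 -m pendant '[{"dx":0,"dy":0,"dz":-0.015,"rx":0,"ry":0,"rz":0,"hand":0.03},{"dx":0,"dy":0,"dz":-0.03,"rx":0,"ry":0,"rz":0,"hand":0.03},{"dx":0,"dy":0,"dz":-0.035,"rx":0,"ry":0,"rz":0,"hand":0.03},{"dx":0,"dy":0,"dz":-0.03,"rx":0,"ry":0,"rz":0,"hand":0.03},{"dx":0,"dy":0,"dz":-0.01,"rx":0,"ry":0,"rz":-3.2,"hand":0.03},{"dx":0,"dy":0,"dz":0,"rx":0,"ry":0,"rz":-7,"hand":0.03},{"dx":0,"dy":0,"dz":0,"rx":0,"ry":0,"rz":-7,"hand":0.03},{"dx":0,"dy":0,"dz":0,"rx":0,"ry":0,"rz":-7,"hand":0.03},{"dx":0,"dy":0,"dz":0,"rx":0,"ry":0,"rz":-7,"hand":0.03},{"dx":0,"dy":0,"dz":0,"rx":0,"ry":0,"rz":-7,"hand":0.03},{"dx":0,"dy":0,"dz":0,"rx":0,"ry":0,"rz":-7,"hand":0.03},{"dx":0,"dy":0,"dz":0,"rx":0,"ry":0,"rz":-7,"hand":0.03}]'
python3 -m pendant '[{"dx":0,"dy":0,"dz":0,"rx":0,"ry":0,"rz":-7,"hand":0.03},{"dx":0,"dy":0,"dz":0,"rx":0,"ry":0,"rz":-7,"hand":0.03},{"dx":0,"dy":0,"dz":0,"rx":0,"ry":0,"rz":-7,"hand":0.03},{"dx":0,"dy":0,"dz":0,"rx":0,"ry":0,"rz":-7,"hand":0.03},{"dx":0,"dy":0,"dz":0,"rx":0,"ry":0,"rz":-7,"hand":0.03},{"dx":0,"dy":0,"dz":0,"rx":0,"ry":0,"rz":-7,"hand":0.03},{"dx":0,"dy":0,"dz":0,"rx":0,"ry":0,"rz":-7,"hand":0.03},{"dx":0,"dy":0,"dz":0,"rx":0,"ry":0,"rz":-7,"hand":0.03},{"dx":0,"dy":0,"dz":0,"rx":0,"ry":0,"rz":-2,"hand":0.03},{"dx":0,"dy":0,"dz":0,"rx":0,"ry":0,"rz":0,"hand":0.03},{"dx":0,"dy":0,"dz":0,"rx":0,"ry":0,"rz":0,"hand":0.03},{"dx":0,"dy":0,"dz":0,"rx":0,"ry":0,"rz":0,"hand":0.03}]'
python3 go.py 0.645 0.0972 0.13 96.7
```

```text
clock: 20.75
position: [0.4241, 0.3379, 0.1553]
ee_rot: [0.0, 0.943, 0.334, -0.0]
contact_force: [0.2, -0.1, -1.2]
width: 0.0399
gripper_force: 35.8
clock: 21.75
position: [0.4243, 0.338, 0.1552]
ee_rot: [0.0, 0.665, 0.747, -0.0]
contact_force: [-0.5, 0.3, -1.8]
width: 0.0396
gripper_force: 35.8
t 21.75 pos [0.4243 0.338  0.1552] yaw 96.64 tilt [-0.     -0.0001] shift mm [-264.7  191.4   25.2] rows 8.0 rz -0.06 w 0.0396 F [-0.5  0.3 -1.8] q6 0.43
```

```bash
python3 -m pendant '[{"dx":-0.0147,"dy":0.0114,"dz":0,"rx":0,"ry":0,"rz":0,"hand":0.03},{"dx":-0.03,"dy":0.022,"dz":0,"rx":0,"ry":0,"rz":0,"hand":0.03},{"dx":-0.033,"dy":0.024,"dz":0,"rx":0,"ry":0,"rz":0,"hand":0.03},{"dx":-0.033,"dy":0.024,"dz":0,"rx":0,"ry":0,"rz":0,"hand":0.03},{"dx":-0.033,"dy":0.024,"dz":0,"rx":0,"ry":0,"rz":0,"hand":0.03},{"dx":-0.033,"dy":0.024,"dz":0,"rx":0,"ry":0,"rz":0,"hand":0.03},{"dx":-0.033,"dy":0.024,"dz":0,"rx":0,"ry":0,"rz":0,"hand":0.03},{"dx":-0.03,"dy":0.022,"dz":0,"rx":0,"ry":0,"rz":0,"hand":0.03},{"dx":-0.017,"dy":0.011,"dz":0,"rx":0,"ry":0,"rz":0,"hand":0.03},{"dx":-0.008,"dy":0.005,"dz":0,"rx":0,"ry":0,"rz":0,"hand":0.03}]'
python3 -m pendant '[{"dx":0,"dy":0,"dz":0.015,"rx":0,"ry":0,"rz":0,"hand":0.03},{"dx":0,"dy":0,"dz":0.025,"rx":0,"ry":0,"rz":0,"hand":0.03},{"dx":0,"dy":0,"dz":0.015,"rx":0,"ry":0,"rz":0,"hand":0.03},{"dx":0,"dy":0,"dz":0.01,"rx":0,"ry":0,"rz":0,"hand":0.03},{"dx":0,"dy":0,"dz":0,"rx":0,"ry":0,"rz":0,"hand":0.03},{"dx":0,"dy":0,"dz":0,"rx":0,"ry":0,"rz":0,"hand":0.03},{"dx":0,"dy":0,"dz":0,"rx":0,"ry":0,"rz":0,"hand":0.03},{"dx":0,"dy":0,"dz":0,"rx":0,"ry":0,"rz":0,"hand":0.03}]'
python3 go.py 0.645 0.0972 0.079 96.7
```

```text
clock: 22.58
position: [0.6477, 0.0943, 0.1547]
ee_rot: [0.001, 0.666, 0.746, -0.0]
contact_force: [-0.3, 0.6, -0.5]
width: 0.0395
gripper_force: 35.9
clock: 23.25
position: [0.6463, 0.0978, 0.0917]
ee_rot: [0.001, 0.665, 0.747, 0.001]
contact_force: [0.6, -0.5, -1.0]
width: 0.0396
gripper_force: 35.8
t 23.25 pos [0.6463 0.0978 0.0917] yaw 96.7 tilt [0.0028 0.0001] shift mm [-0.5 -1.4 12.6] rows 1.0 rz 0.0 w 0.0396 F [ 0.6 -0.5 -1. ] q6 -0.07
```

```bash
python3 -m pendant '[{"dx":-0.0005,"dy":-0.001,"dz":0.006,"rx":0,"ry":0,"rz":0,"hand":0.03},{"dx":0,"dy":0,"dz":0.003,"rx":0,"ry":0,"rz":0,"hand":0.03},{"dx":0,"dy":0,"dz":0,"rx":0,"ry":0,"rz":0,"hand":0.03},{"dx":0,"dy":0,"dz":0,"rx":0,"ry":0,"rz":0,"hand":0.03},{"dx":0,"dy":0,"dz":0,"rx":0,"ry":0,"rz":0,"hand":0.03},{"dx":0,"dy":0,"dz":0,"rx":0,"ry":0,"rz":0,"hand":0.03}]'
python3 go.py 0.645 0.0972 0.079 96.7
python3 -m pendant '[{"dx":0,"dy":0,"dz":0.001,"rx":0,"ry":0,"rz":0,"hand":0.03},{"dx":0,"dy":0,"dz":0,"rx":0,"ry":0,"rz":0,"hand":0.03},{"dx":0,"dy":0,"dz":0,"rx":0,"ry":0,"rz":0,"hand":0.03}]'
python3 go.py 0.645 0.0972 0.079 96.7
```

```text
clock: 23.75
position: [0.6445, 0.0968, 0.0812]
ee_rot: [0.0, 0.665, 0.747, 0.0]
contact_force: [-0.4, 0.1, -1.7]
width: 0.0396
gripper_force: 35.8
t 23.75 pos [0.6445 0.0968 0.0812] yaw 96.68 tilt [ 0.0002 -0.0001] shift mm [0.4 0.5 2.2] rows 1.0 rz -0.02 w 0.0396 F [-0.4  0.1 -1.7] q6 -0.07
clock: 24.0
position: [0.6444, 0.0968, 0.0801]
ee_rot: [0.0, 0.665, 0.747, -0.0]
contact_force: [-0.2, -0.2, -1.7]
width: 0.0394
gripper_force: 35.8
t 24.0 pos [0.6444 0.0968 0.0801] yaw 96.69 tilt [-0.     -0.0001] shift mm [0.3 0.6 1.1] rows 1.0 rz -0.01 w 0.0394 F [-0.2 -0.2 -1.7] q6 -0.07
```

```bash
python3 -m pendant '[{"dx":0,"dy":0.0003,"dz":0.001,"rx":0,"ry":0,"rz":0,"hand":0.03},{"dx":0,"dy":0,"dz":0.0007,"rx":0,"ry":0,"rz":0,"hand":0.03},{"dx":0,"dy":0,"dz":0,"rx":0,"ry":0,"rz":0,"hand":0.03},{"dx":0,"dy":0,"dz":0,"rx":0,"ry":0,"rz":0,"hand":0.03}]'
python3 go.py 0.645 0.0972 0.079 96.7
```

```text
clock: 24.33
position: [0.6449, 0.0968, 0.079]
ee_rot: [0.0, 0.665, 0.747, 0.0]
contact_force: [-0.4, -0.4, 3.8]
width: 0.0396
gripper_force: 36.1
t 24.3333 pos [0.6449 0.0968 0.079 ] yaw 96.69 tilt [ 0.0006 -0.0001] shift mm [ 0.4  0.2 -0. ] rows 1.0 rz -0.01 w 0.0396 F [-0.4 -0.4  3.8] q6 -0.07
```

```bash
python3 -m pendant '[{"dx":0,"dy":0,"dz":0,"rx":0,"ry":0,"rz":0,"hand":0.06},{"dx":0,"dy":0,"dz":0,"rx":0,"ry":0,"rz":0,"hand":0.06},{"dx":0,"dy":0,"dz":0,"rx":0,"ry":0,"rz":0,"hand":0.06},{"dx":0,"dy":0,"dz":-0.015,"rx":0,"ry":0,"rz":0,"hand":0.065},{"dx":0,"dy":0,"dz":-0.03,"rx":0,"ry":0,"rz":0,"hand":0.065},{"dx":0,"dy":0,"dz":-0.04,"rx":0,"ry":0,"rz":0,"hand":0.065},{"dx":0,"dy":0,"dz":-0.04,"rx":0,"ry":0,"rz":0,"hand":0.085},{"dx":-0.025,"dy":0,"dz":-0.03,"rx":0,"ry":0,"rz":0,"hand":0.085},{"dx":-0.025,"dy":0,"dz":-0.02,"rx":0,"ry":0,"rz":0,"hand":0.085},{"dx":0,"dy":0,"dz":0,"rx":0,"ry":0,"rz":0,"hand":0.085},{"dx":0,"dy":0,"dz":0,"rx":0,"ry":0,"rz":0,"hand":0.085},{"dx":0,"dy":0,"dz":0,"rx":0,"ry":0,"rz":0,"hand":0.085}]'
python3 snap.py wJ; python3 go.py 0.427 -0.325 0.2 6.7
```

```text
clock: 25.33
position: [0.6499, 0.0475, 0.2524]
ee_rot: [-0.001, 0.665, 0.747, -0.0]
contact_force: [0.3, -0.3, 0.6]
width: 0.0851
gripper_force: 0.0
t 25.3833 pos [0.6496 0.0479 0.2518] yaw 96.7 tilt [-0.003   0.0007] shift mm [-344.4 -264.5   52.2] rows 11.0 rz 90.0 w 0.085 F [-0.2 -0.1 -0.2] q6 -0.15
```

View pics/wJ.png

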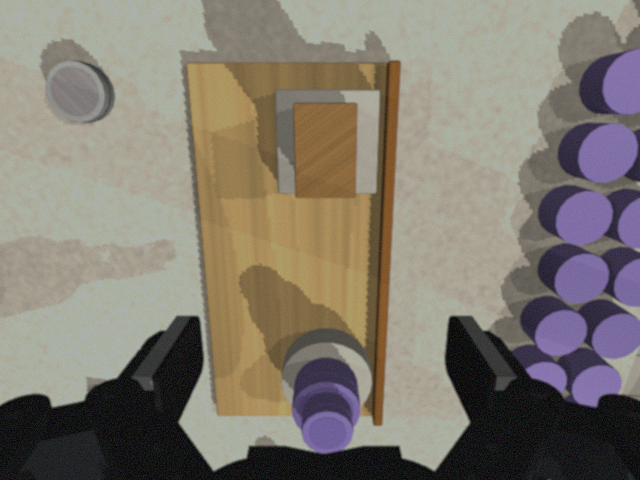

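Run:
```python
from wr import *
P=np.array([onz(wray('wJ',p),.122)[:2] for p in [(293,102),(356,103),(357,198),(295,198)]]); print(P.round(4),P.mean(0).round(4))
print([np.degrees(np.arctan2(*(P[a]-P[b])[::-1])).round(1) for a,b in [(0,1),(1,2),(2,3),(3,0)]])
P=np.array([onz(wray('wJ',p),.042)[:2] for p in [(277,90),(379,91),(376,193),(279,193)]]); print(P.round(4),P.mean(0).round(4))
print('tin',onz(wray('wJ',(77,92)),.02))
```

```text
[[0.6198 0.1254]
 [0.6586 0.1294]
 [0.6675 0.0704]
 [0.6268 0.0656]] [0.6431 0.0977]
[np.float64(-174.2), np.float64(98.6), np.float64(6.7), np.float64(-83.3)]
[[0.6003 0.1342]
 [0.6808 0.1429]
 [0.6909 0.0617]
 [0.6089 0.052 ]] [0.6452 0.0977]
tin [0.42993981 0.113713   0.02      ]
```

```bash
python3 -m pendant '[{"dx":-0.0287,"dy":-0.022,"dz":0,"rx":0,"ry":0,"rz":0,"hand":0.085},{"dx":-0.0287,"dy":-0.022,"dz":0,"rx":0,"ry":0,"rz":0,"hand":0.085},{"dx":-0.0287,"dy":-0.022,"dz":0,"rx":0,"ry":0,"rz":0,"hand":0.085},{"dx":-0.0287,"dy":-0.022,"dz":0,"rx":0,"ry":0,"rz":0,"hand":0.085},{"dx":-0.0287,"dy":-0.022,"dz":0,"rx":0,"ry":0,"rz":0,"hand":0.085},{"dx":-0.0287,"dy":-0.022,"dz":0,"rx":0,"ry":0,"rz":0,"hand":0.085},{"dx":-0.0287,"dy":-0.022,"dz":0,"rx":0,"ry":0,"rz":0,"hand":0.085},{"dx":-0.0287,"dy":-0.022,"dz":0,"rx":0,"ry":0,"rz":0,"hand":0.085},{"dx":-0.0287,"dy":-0.022,"dz":0,"rx":0,"ry":0,"rz":0,"hand":0.085},{"dx":-0.0287,"dy":-0.022,"dz":0,"rx":0,"ry":0,"rz":0,"hand":0.085},{"dx":-0.0287,"dy":-0.022,"dz":0,"rx":0,"ry":0,"rz":0,"hand":0.085},{"dx":-0.0287,"dy":-0.022,"dz":0,"rx":0,"ry":0,"rz":0,"hand":0.085}]'
python3 -m pendant '[{"dx":0,"dy":0,"dz":0.005,"rx":0,"ry":0,"rz":7,"hand":0.085},{"dx":0,"dy":0,"dz":0.005,"rx":0,"ry":0,"rz":7,"hand":0.085},{"dx":0,"dy":0,"dz":0.005,"rx":0,"ry":0,"rz":7,"hand":0.085},{"dx":0,"dy":0,"dz":0.005,"rx":0,"ry":0,"rz":7,"hand":0.085},{"dx":0,"dy":0,"dz":0.005,"rx":0,"ry":0,"rz":7,"hand":0.085},{"dx":0,"dy":0,"dz":0.005,"rx":0,"ry":0,"rz":7,"hand":0.085},{"dx":0,"dy":0,"dz":0.005,"rx":0,"ry":0,"rz":7,"hand":0.085},{"dx":0,"dy":0,"dz":0.005,"rx":0,"ry":0,"rz":7,"hand":0.085},{"dx":0,"dy":0,"dz":0,"rx":0,"ry":0,"rz":7,"hand":0.085},{"dx":0,"dy":0,"dz":0,"rx":0,"ry":0,"rz":7,"hand":0.085},{"dx":0,"dy":0,"dz":0,"rx":0,"ry":0,"rz":7,"hand":0.085},{"dx":0,"dy":0,"dz":0,"rx":0,"ry":0,"rz":7,"hand":0.085}]'
python3 -m pendant '[{"dx":0,"dy":0,"dz":0,"rx":0,"ry":0,"rz":6,"hand":0.085},{"dx":0,"dy":0,"dz":0,"rx":0,"ry":0,"rz":0,"hand":0.085},{"dx":0,"dy":0,"dz":0,"rx":0,"ry":0,"rz":0,"hand":0.085},{"dx":0,"dy":0,"dz":0,"rx":0,"ry":0,"rz":0,"hand":0.085},{"dx":0,"dy":0,"dz":0,"rx":0,"ry":0,"rz":0,"hand":0.085}]'
python3 snap.py wK; python3 go.py 0.427 -0.325 0.033 6.7; python3 top.py wK .095
```

```text
clock: 26.38
position: [0.4273, -0.3255, 0.2518]
ee_rot: [-0.002, 0.664, 0.748, 0.0]
contact_force: [0.6, -0.3, -0.0]
width: 0.0849
gripper_force: 0.0
clock: 27.38
position: [0.4283, -0.324, 0.2116]
ee_rot: [-0.002, 0.994, 0.108, -0.001]
contact_force: [-0.0, -0.1, -0.8]
width: 0.0852
gripper_force: 0.0
clock: 27.8
position: [0.4284, -0.3252, 0.213]
ee_rot: [-0.0, 0.998, 0.059, -0.0]
contact_force: [0.5, 0.2, 0.5]
width: 0.085
gripper_force: 0.0
t 27.85 pos [ 0.4285 -0.3253  0.2132] yaw 6.77 tilt [-0.0004  0.0003] shift mm [ -1.3  -0.4 180.2] rows 5.0 rz 0.07 w 0.0852 F [0.4 0.8 0.3] q6 0.67
[ 309  213   39   42 1191] [328.4 234.2] [37.4 41.4] [ 0.4271 -0.3289]
```

```bash
python3 -m pendant '[{"dx":-0.0022,"dy":0.002,"dz":0.02,"rx":0,"ry":0,"rz":0,"hand":0.085},{"dx":0,"dy":0,"dz":0.035,"rx":0,"ry":0,"rz":0,"hand":0.085},{"dx":0,"dy":0,"dz":0.035,"rx":0,"ry":0,"rz":0,"hand":0.07},{"dx":0,"dy":0,"dz":0.035,"rx":0,"ry":0,"rz":0,"hand":0.07},{"dx":0,"dy":0,"dz":0.03,"rx":0,"ry":0,"rz":0,"hand":0.07},{"dx":0,"dy":0,"dz":0.018,"rx":0,"ry":0,"rz":0,"hand":0.065},{"dx":0,"dy":0,"dz":0.005,"rx":0,"ry":0,"rz":0,"hand":0.065},{"dx":0,"dy":0,"dz":0,"rx":0,"ry":0,"rz":0,"hand":0.06},{"dx":0,"dy":0,"dz":0,"rx":0,"ry":0,"rz":0,"hand":0.06},{"dx":0,"dy":0,"dz":0,"rx":0,"ry":0,"rz":0,"hand":0.06}]'
python3 go.py 0.4265 -0.3275 0.034 6.7
```

```text
clock: 28.68
position: [0.4276, -0.3289, 0.037]
ee_rot: [0.001, 0.998, 0.058, 0.001]
contact_force: [0.8, -0.5, 0.5]
width: 0.0602
gripper_force: 0.0
t 28.6833 pos [ 0.4276 -0.3289  0.037 ] yaw 6.7 tilt [ 0.0024 -0.0025] shift mm [-0.9 -1.5  3. ] rows 1.0 rz 0.0 w 0.0602 F [ 0.8 -0.5  0.5] q6 0.67
```

```bash
python3 -m pendant '[{"dx":-0.0005,"dy":-0.001,"dz":0.004,"rx":0,"ry":0,"rz":0,"hand":0.06},{"dx":0,"dy":0,"dz":0,"rx":0,"ry":0,"rz":0,"hand":0.06},{"dx":0,"dy":0,"dz":0,"rx":0,"ry":0,"rz":0,"hand":0.03},{"dx":0,"dy":0,"dz":0,"rx":0,"ry":0,"rz":0,"hand":0.03},{"dx":0,"dy":0,"dz":0,"rx":0,"ry":0,"rz":0,"hand":0.03},{"dx":0,"dy":0,"dz":0,"rx":0,"ry":0,"rz":0,"hand":0.03},{"dx":0,"dy":0,"dz":0,"rx":0,"ry":0,"rz":0,"hand":0.03}]' 30
python3 go.py 0.4265 -0.3275 0.034 6.7
python3 -m pendant '[{"dx":0,"dy":0,"dz":-0.015,"rx":0,"ry":0,"rz":0,"hand":0.03},{"dx":0,"dy":0,"dz":-0.03,"rx":0,"ry":0,"rz":0,"hand":0.03},{"dx":0,"dy":0,"dz":-0.035,"rx":0,"ry":0,"rz":0,"hand":0.03},{"dx":0,"dy":0,"dz":-0.02,"rx":0,"ry":0,"rz":0,"hand":0.03},{"dx":0,"dy":0,"dz":0,"rx":0,"ry":0,"rz":0,"hand":0.03},{"dx":0,"dy":0,"dz":0,"rx":0,"ry":0,"rz":0,"hand":0.03},{"dx":0,"dy":0,"dz":0,"rx":0,"ry":0,"rz":0,"hand":0.03}]'
python3 snap.py wL; python3 top.py wL .1; python3 go.py 0.6586 -0.0168 0.13 6.7
```

```text
clock: 29.27
position: [0.4261, -0.3272, 0.0321]
ee_rot: [0.0, 0.998, 0.058, 0.0]
contact_force: [-1.1, 0.9, 5.8]
width: 0.0392
gripper_force: 30.0
t 29.2667 pos [ 0.4261 -0.3272  0.0321] yaw 6.69 tilt [ 0.0007 -0.0007] shift mm [ 0.3  0.4 -1.9] rows 1.0 rz -0.01 w 0.0392 F [-1.1  0.9  5.8] q6 0.67
clock: 29.85
position: [0.425, -0.326, 0.1301]
ee_rot: [-0.001, 0.998, 0.058, -0.001]
contact_force: [0.4, 0.6, -1.6]
width: 0.039
gripper_force: 30.9
[ 271  354  105   98 6042] [317.  404.2] [ 99.2 140.3] [ 0.3618 -0.3308]
t 29.9 pos [ 0.4247 -0.3258  0.1296] yaw 6.69 tilt [-0.0028  0.0027] shift mm [ 2.683e+02 -2.797e+02 -2.000e-01] rows 10.0 rz -0.01 w 0.0393 F [-0.1  1.1 -1.9] q6 0.67
```

```bash
python3 - <<'E'
from wr import *; import pickle
s,d=pickle.load(open("wL.pkl","rb")); M=d["mount"]; t=np.linspace(0,2*np.pi,73)
def pr(x,y,z,r):
    P=np.c_[x+r*np.cos(t),y+r*np.sin(t),0*t+z]; c=(P-M[:3,3])@M[:3,:3]; return d["cx"]-d["fx"]*c[:,0]/c[:,2],d["cy"]+d["fy"]*c[:,1]/c[:,2]
for x in (-.004,-.002,0,.002,.004):
    u,v=pr(x,0,-.063,.013);u2,v2=pr(x,0,-.043,.013); print(x,u.min(),u.max(),v.min(),v.max(),v2.min())
E
python3 -m pendant '[{"dx":0.01,"dy":-0.01,"dz":-0.02,"rx":0,"ry":0,"rz":0,"hand":0.03},{"dx":0.02,"dy":-0.021,"dz":-0.025,"rx":0,"ry":0,"rz":0,"hand":0.03},{"dx":0.026,"dy":-0.027,"dz":-0.015,"rx":0,"ry":0,"rz":0,"hand":0.03},{"dx":0.028,"dy":-0.029,"dz":0,"rx":0,"ry":0,"rz":0,"hand":0.03},{"dx":0.028,"dy":-0.029,"dz":0,"rx":0,"ry":0,"rz":0,"hand":0.03},{"dx":0.028,"dy":-0.029,"dz":0,"rx":0,"ry":0,"rz":0,"hand":0.03},{"dx":0.028,"dy":-0.029,"dz":0,"rx":0,"ry":0,"rz":0,"hand":0.03},{"dx":0.028,"dy":-0.029,"dz":0,"rx":0,"ry":0,"rz":0,"hand":0.03},{"dx":0.028,"dy":-0.029,"dz":0,"rx":0,"ry":0,"rz":0,"hand":0.03},{"dx":0.025,"dy":-0.026,"dz":0,"rx":0,"ry":0,"rz":0,"hand":0.03},{"dx":0.014,"dy":-0.016,"dz":0,"rx":0,"ry":0,"rz":0,"hand":0.03},{"dx":0.005,"dy":-0.006,"dz":0,"rx":0,"ry":0,"rz":0,"hand":0.03}]'
python3 -m pendant '[{"dx":0,"dy":0,"dz":0,"rx":0,"ry":0,"rz":0,"hand":0.03},{"dx":0,"dy":0,"dz":0,"rx":0,"ry":0,"rz":0,"hand":0.03},{"dx":0,"dy":0,"dz":0,"rx":0,"ry":0,"rz":0,"hand":0.03},{"dx":0,"dy":0,"dz":0,"rx":0,"ry":0,"rz":0,"hand":0.03}]'
python3 go.py 0.6586 -0.0168 0.044 6.7
```

```text
-0.004 264.965573634219 374.500754671466 410.80101984144017 498.8787045699075 360.97453399251367
-0.002 264.61665670611455 374.80897624881806 403.4336599718124 492.5729580193148 354.5805537469235
0 264.2635287739979 375.12091920270353 395.973735436555 486.19396675680235 348.1197471199578
0.002 263.90611314249475 375.43665133866057 388.4194907118505 479.74044716100843 341.5910609589945
0.004 263.54433124237505 375.75624211956574 380.7691255992287 473.21108544019035 334.9934198649544
clock: 30.9
position: [0.6604, -0.0139, 0.1884]
ee_rot: [-0.001, 0.998, 0.06, -0.002]
contact_force: [-0.3, -0.3, -1.5]
width: 0.0396
gripper_force: 30.9
clock: 31.23
position: [0.6584, -0.0192, 0.1912]
ee_rot: [0.0, 0.998, 0.057, -0.001]
contact_force: [-0.5, -0.6, -0.6]
width: 0.0391
gripper_force: 30.9
t 31.2333 pos [ 0.6584 -0.0192  0.1912] yaw 6.59 tilt [-0.0012 -0.0006] shift mm [  0.6  -2.4 147.2] rows 4.0 rz -0.11 w 0.0391 F [-0.5 -0.6 -0.6] q6 1.32
```

```bash
python3 -m pendant '[{"dx":0.001,"dy":-0.002,"dz":0.02,"rx":0,"ry":0,"rz":0,"hand":0.03},{"dx":0,"dy":0,"dz":0.03,"rx":0,"ry":0,"rz":0,"hand":0.03},{"dx":0,"dy":0,"dz":0.03,"rx":0,"ry":0,"rz":0,"hand":0.03},{"dx":0,"dy":0,"dz":0.03,"rx":0,"ry":0,"rz":0,"hand":0.03},{"dx":0,"dy":0,"dz":0.02,"rx":0,"ry":0,"rz":0,"hand":0.03},{"dx":0,"dy":0,"dz":0.006,"rx":0,"ry":0,"rz":0,"hand":0.03},{"dx":0,"dy":0,"dz":0,"rx":0,"ry":0,"rz":0,"hand":0.03},{"dx":0,"dy":0,"dz":0,"rx":0,"ry":0,"rz":0,"hand":0.03},{"dx":0,"dy":0,"dz":0,"rx":0,"ry":0,"rz":0,"hand":0.03},{"dx":0,"dy":0,"dz":0,"rx":0,"ry":0,"rz":0,"hand":0.03},{"dx":0,"dy":0,"dz":0,"rx":0,"ry":0,"rz":0,"hand":0.03}]'
python3 go.py 0.6594 -0.0168 0.044 6.7
```

```text
clock: 32.15
position: [0.6612, -0.0157, 0.0572]
ee_rot: [0.0, 0.998, 0.058, 0.001]
contact_force: [-0.1, -0.1, -0.8]
width: 0.039
gripper_force: 30.9
t 32.15 pos [ 0.6612 -0.0157  0.0572] yaw 6.69 tilt [ 0.003  -0.0005] shift mm [-1.9  0.9 13.2] rows 1.0 rz -0.01 w 0.039 F [-0.1 -0.1 -0.8] q6 1.33
```

```bash
python3 -m pendant '[{"dx":-0.001,"dy":0.0005,"dz":0.006,"rx":0,"ry":0,"rz":0,"hand":0.03},{"dx":0,"dy":0,"dz":0.003,"rx":0,"ry":0,"rz":0,"hand":0.03},{"dx":0,"dy":0,"dz":0,"rx":0,"ry":0,"rz":0,"hand":0.03},{"dx":0,"dy":0,"dz":0,"rx":0,"ry":0,"rz":0,"hand":0.03},{"dx":0,"dy":0,"dz":0,"rx":0,"ry":0,"rz":0,"hand":0.03},{"dx":0,"dy":0,"dz":0,"rx":0,"ry":0,"rz":0,"hand":0.03}]'
python3 go.py 0.6594 -0.0168 0.044 6.7
python3 -m pendant '[{"dx":0,"dy":0,"dz":0.001,"rx":0,"ry":0,"rz":0,"hand":0.03},{"dx":0,"dy":0,"dz":0,"rx":0,"ry":0,"rz":0,"hand":0.03},{"dx":0,"dy":0,"dz":0,"rx":0,"ry":0,"rz":0,"hand":0.03}]'
python3 go.py 0.6594 -0.0168 0.044 6.7
```

```text
clock: 32.65
position: [0.6594, -0.0161, 0.0465]
ee_rot: [0.0, 0.998, 0.058, 0.0]
contact_force: [-0.3, 0.5, -0.8]
width: 0.0391
gripper_force: 30.9
t 32.65 pos [ 0.6594 -0.0161  0.0465] yaw 6.69 tilt [ 0.0001 -0.0001] shift mm [-0.1  0.7  2.5] rows 1.0 rz -0.01 w 0.0391 F [-0.3  0.5 -0.8] q6 1.32
clock: 32.9
position: [0.6592, -0.0161, 0.0454]
ee_rot: [0.0, 0.998, 0.058, -0.0]
contact_force: [0.8, -0.1, -1.7]
width: 0.0395
gripper_force: 30.9
t 32.9 pos [ 0.6592 -0.0161  0.0454] yaw 6.69 tilt [-0.0001 -0.0001] shift mm [0.1 0.7 1.4] rows 1.0 rz -0.01 w 0.0395 F [ 0.8 -0.1 -1.7] q6 1.32
```

```bash
python3 -m pendant '[{"dx":0,"dy":0.0007,"dz":0.001,"rx":0,"ry":0,"rz":0,"hand":0.03},{"dx":0,"dy":0,"dz":0.0008,"rx":0,"ry":0,"rz":0,"hand":0.03},{"dx":0,"dy":0,"dz":0,"rx":0,"ry":0,"rz":0,"hand":0.03},{"dx":0,"dy":0,"dz":0,"rx":0,"ry":0,"rz":0,"hand":0.03}]'
python3 go.py 0.6594 -0.0168 0.044 6.7
```

```text
clock: 33.23
position: [0.6595, -0.0169, 0.0442]
ee_rot: [0.0, 0.998, 0.058, 0.0]
contact_force: [-0.1, 0.2, 2.8]
width: 0.0392
gripper_force: 31.1
t 33.2333 pos [ 0.6595 -0.0169  0.0442] yaw 6.69 tilt [ 0.0006 -0.0003] shift mm [-0.1 -0.2  0.2] rows 1.0 rz -0.01 w 0.0392 F [-0.1  0.2  2.8] q6 1.32
```

```bash
python3 -m pendant '[{"dx":0,"dy":0,"dz":0,"rx":0,"ry":0,"rz":0,"hand":0.06},{"dx":0,"dy":0,"dz":0,"rx":0,"ry":0,"rz":0,"hand":0.06},{"dx":0,"dy":0,"dz":0,"rx":0,"ry":0,"rz":0,"hand":0.06},{"dx":0,"dy":0,"dz":-0.015,"rx":0,"ry":0,"rz":0,"hand":0.06},{"dx":0,"dy":0,"dz":-0.03,"rx":0,"ry":0,"rz":0,"hand":0.06},{"dx":0,"dy":0,"dz":-0.04,"rx":0,"ry":0,"rz":0,"hand":0.06},{"dx":0,"dy":0,"dz":-0.04,"rx":0,"ry":0,"rz":0,"hand":0.06},{"dx":-0.02,"dy":0,"dz":-0.03,"rx":0,"ry":0,"rz":0,"hand":0.085},{"dx":-0.04,"dy":0,"dz":-0.01,"rx":0,"ry":0,"rz":0,"hand":0.085},{"dx":0,"dy":0,"dz":0,"rx":0,"ry":0,"rz":0,"hand":0.085},{"dx":0,"dy":0,"dz":0,"rx":0,"ry":0,"rz":0,"hand":0.085},{"dx":0,"dy":0,"dz":0,"rx":0,"ry":0,"rz":0,"hand":0.085}]'
python3 snap.py wM; python3 top.py wM .107; python3 go.py 0.430 0.1132 0.12 6.7
```

```text
clock: 34.23
position: [0.5999, -0.0238, 0.2087]
ee_rot: [0.0, 0.998, 0.058, 0.0]
contact_force: [-0.4, 0.4, -0.4]
width: 0.0848
gripper_force: 0.0
[ 459   88  107   99 7198] [508.9 136.2] [ 99.6 109. ] [ 0.6727 -0.1215]
[ 303  117   44   45 1556] [324.2 139.1] [43.9 44.9] [ 0.6589 -0.0178]
t 34.2833 pos [ 0.6002 -0.0238  0.2082] yaw 6.68 tilt [0.0002 0.    ] shift mm [-153.1 -155.9   88.1] rows 6.0 rz -0.02 w 0.0851 F [ 0.1 -0.8 -0.3] q6 1.3
```

View pics/wM.png

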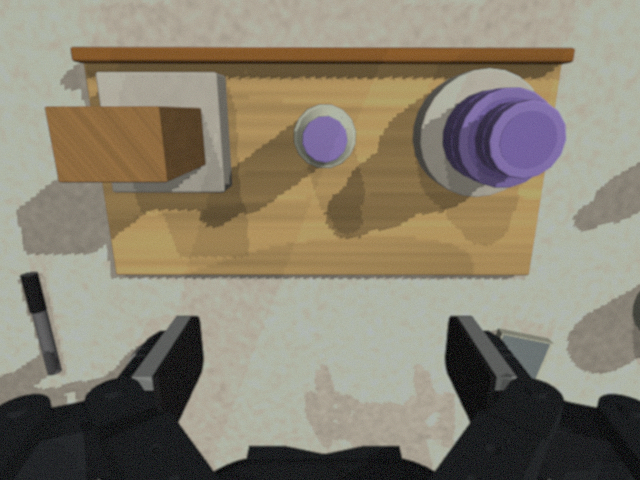

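The bottle stands centred between the plinths at (324,139). For the tin I'll flip the tool half a turn, so the camera bracket stays clear of the bottle.

```bash
python3 -m pendant '[{"dx":-0.0255,"dy":-0.026,"dz":0.01,"rx":0,"ry":0,"rz":0,"hand":0.085},{"dx":-0.0255,"dy":-0.026,"dz":0.01,"rx":0,"ry":0,"rz":0,"hand":0.085},{"dx":-0.0255,"dy":-0.026,"dz":0.01,"rx":0,"ry":0,"rz":0,"hand":0.085},{"dx":-0.0255,"dy":-0.026,"dz":0.01,"rx":0,"ry":0,"rz":0,"hand":0.085},{"dx":-0.0255,"dy":-0.026,"dz":0.01,"rx":0,"ry":0,"rz":0,"hand":0.085},{"dx":-0.0255,"dy":-0.026,"dz":0.01,"rx":0,"ry":0,"rz":0,"hand":0.085},{"dx":0,"dy":0,"dz":0,"rx":0,"ry":0,"rz":-5,"hand":0.085},{"dx":0,"dy":0,"dz":0,"rx":0,"ry":0,"rz":-7,"hand":0.085},{"dx":0,"dy":0,"dz":0,"rx":0,"ry":0,"rz":-7,"hand":0.085},{"dx":0,"dy":0,"dz":0,"rx":0,"ry":0,"rz":-7,"hand":0.085},{"dx":0,"dy":0,"dz":0,"rx":0,"ry":0,"rz":-7,"hand":0.085},{"dx":0,"dy":0,"dz":0,"rx":0,"ry":0,"rz":-7,"hand":0.085}]'
python3 -m pendant '[{"dx":0,"dy":0,"dz":0,"rx":0,"ry":0,"rz":-7,"hand":0.085},{"dx":0,"dy":0,"dz":0,"rx":0,"ry":0,"rz":-7,"hand":0.085},{"dx":0,"dy":0,"dz":0,"rx":0,"ry":0,"rz":-7,"hand":0.085},{"dx":0,"dy":0,"dz":0,"rx":0,"ry":0,"rz":-7,"hand":0.085},{"dx":0,"dy":0,"dz":0,"rx":0,"ry":0,"rz":-7,"hand":0.085},{"dx":0,"dy":0,"dz":0,"rx":0,"ry":0,"rz":-7,"hand":0.085},{"dx":0,"dy":0,"dz":0,"rx":0,"ry":0,"rz":-7,"hand":0.085},{"dx":0,"dy":0,"dz":0,"rx":0,"ry":0,"rz":-7,"hand":0.085},{"dx":0,"dy":0,"dz":0,"rx":0,"ry":0,"rz":-7,"hand":0.085},{"dx":0,"dy":0,"dz":0,"rx":0,"ry":0,"rz":-7,"hand":0.085},{"dx":0,"dy":0,"dz":0,"rx":0,"ry":0,"rz":-7,"hand":0.085},{"dx":0,"dy":0,"dz":0,"rx":0,"ry":0,"rz":-7,"hand":0.085}]'
python3 -m pendant '[{"dx":0,"dy":0,"dz":0,"rx":0,"ry":0,"rz":-7,"hand":0.085},{"dx":0,"dy":0,"dz":0,"rx":0,"ry":0,"rz":-7,"hand":0.085},{"dx":0,"dy":0,"dz":0,"rx":0,"ry":0,"rz":-7,"hand":0.085},{"dx":0,"dy":0,"dz":0,"rx":0,"ry":0,"rz":-7,"hand":0.085},{"dx":0,"dy":0,"dz":0,"rx":0,"ry":0,"rz":-7,"hand":0.085},{"dx":0,"dy":0,"dz":0,"rx":0,"ry":0,"rz":-7,"hand":0.085},{"dx":0,"dy":0,"dz":0,"rx":0,"ry":0,"rz":-7,"hand":0.085},{"dx":0,"dy":0,"dz":0,"rx":0,"ry":0,"rz":-7,"hand":0.085},{"dx":0,"dy":0,"dz":0,"rx":0,"ry":0,"rz":0,"hand":0.085},{"dx":0,"dy":0,"dz":0,"rx":0,"ry":0,"rz":0,"hand":0.085},{"dx":0,"dy":0,"dz":0,"rx":0,"ry":0,"rz":0,"hand":0.085}]'
python3 go.py 0.4298 0.1137 0.003 186.7
```

```text
clock: 35.28
position: [0.4305, 0.1137, 0.1478]
ee_rot: [-0.0, 0.917, 0.399, -0.001]
contact_force: [-0.3, 0.2, 0.1]
width: 0.0852
gripper_force: 0.0
clock: 36.28
position: [0.4305, 0.1136, 0.1477]
ee_rot: [-0.001, 0.414, 0.91, -0.0]
contact_force: [0.1, -0.1, 0.1]
width: 0.0851
gripper_force: 0.0
clock: 37.2
position: [0.43, 0.1135, 0.1481]
ee_rot: [-0.0, -0.057, 0.998, -0.0]
contact_force: [0.4, -1.0, -0.4]
width: 0.085
gripper_force: 0.0
t 37.2 pos [0.43   0.1135 0.1481] yaw -173.45 tilt [-0.0008 -0.0002] shift mm [1.000e-01 3.000e-01 1.451e+02] rows 4.0 rz -0.15 w 0.085 F [ 0.4 -1.  -0.4] q6 -1.58
```

```bash
python3 -m pendant '[{"dx":0,"dy":0,"dz":0.025,"rx":0,"ry":0,"rz":0,"hand":0.085},{"dx":0,"dy":0,"dz":0.035,"rx":0,"ry":0,"rz":0,"hand":0.085},{"dx":0,"dy":0,"dz":0.035,"rx":0,"ry":0,"rz":0,"hand":0.085},{"dx":0,"dy":0,"dz":0.03,"rx":0,"ry":0,"rz":0,"hand":0.07},{"dx":0,"dy":0,"dz":0.012,"rx":0,"ry":0,"rz":0,"hand":0.065},{"dx":0,"dy":0,"dz":0.003,"rx":0,"ry":0,"rz":0,"hand":0.065},{"dx":0,"dy":0,"dz":0,"rx":0,"ry":0,"rz":0,"hand":0.065},{"dx":0,"dy":0,"dz":0,"rx":0,"ry":0,"rz":0,"hand":0.065},{"dx":0,"dy":0,"dz":0,"rx":0,"ry":0,"rz":0,"hand":0.065},{"dx":0,"dy":0,"dz":0,"rx":0,"ry":0,"rz":0,"hand":0.065}]'
python3 go.py 0.4298 0.1137 0.003 186.7
```

```text
clock: 38.03
position: [0.4308, 0.1134, 0.0098]
ee_rot: [0.001, -0.058, 0.998, 0.0]
contact_force: [-0.5, 0.8, 0.0]
width: 0.0649
gripper_force: 0.0
t 38.0333 pos [0.4308 0.1134 0.0098] yaw -173.33 tilt [0.003  0.0002] shift mm [1.  0.4 6.8] rows 1.0 rz -0.03 w 0.0649 F [-0.5  0.8  0. ] q6 -1.59
```

```bash
python3 -m pendant '[{"dx":0.0003,"dy":0,"dz":0.005,"rx":0,"ry":0,"rz":0,"hand":0.06},{"dx":0,"dy":0,"dz":0,"rx":0,"ry":0,"rz":0,"hand":0.06},{"dx":0,"dy":0,"dz":0,"rx":0,"ry":0,"rz":0,"hand":0.06},{"dx":0,"dy":0,"dz":0,"rx":0,"ry":0,"rz":0,"hand":0.06}]'
python3 go.py 0.4298 0.1137 0.003 186.7
python3 -m pendant '[{"dx":0,"dy":0,"dz":0,"rx":0,"ry":0,"rz":0,"hand":0.04},{"dx":0,"dy":0,"dz":0,"rx":0,"ry":0,"rz":0,"hand":0.04},{"dx":0,"dy":0,"dz":0,"rx":0,"ry":0,"rz":0,"hand":0.04},{"dx":0,"dy":0,"dz":0,"rx":0,"ry":0,"rz":0,"hand":0.04},{"dx":0,"dy":0,"dz":0,"rx":0,"ry":0,"rz":0,"hand":0.04}]' 30
python3 go.py 0.4298 0.1137 0.003 186.7
python3 -m pendant '[{"dx":0,"dy":0,"dz":-0.015,"rx":0,"ry":0,"rz":0,"hand":0.04},{"dx":0,"dy":0,"dz":-0.025,"rx":0,"ry":0,"rz":0,"hand":0.04},{"dx":0,"dy":0,"dz":-0.02,"rx":0,"ry":0,"rz":0,"hand":0.04},{"dx":0,"dy":0,"dz":-0.005,"rx":0,"ry":0,"rz":0,"hand":0.04},{"dx":0,"dy":0,"dz":0,"rx":0,"ry":0,"rz":0,"hand":0.04},{"dx":0,"dy":0,"dz":0,"rx":0,"ry":0,"rz":0,"hand":0.04}]'
python3 go.py 0.5895 -0.0252 0.07 186.7
```

```text
clock: 38.37
position: [0.4293, 0.1133, 0.0037]
ee_rot: [0.0, -0.058, 0.998, -0.0]
contact_force: [0.2, 0.5, -0.3]
width: 0.0597
gripper_force: 0.0
t 38.3667 pos [0.4293 0.1133 0.0037] yaw -173.31 tilt [ 0.0001 -0.0001] shift mm [-0.5  0.4  0.7] rows 1.0 rz -0.01 w 0.0597 F [ 0.2  0.5 -0.3] q6 -1.59
clock: 38.78
position: [0.4294, 0.1133, 0.004]
ee_rot: [0.0, -0.058, 0.998, -0.0]
contact_force: [-2.0, -0.5, 5.6]
width: 0.0487
gripper_force: 30.5
t 38.7833 pos [0.4294 0.1133 0.004 ] yaw -173.32 tilt [ 0.0003 -0.    ] shift mm [-0.4  0.4  1. ] rows 1.0 rz -0.02 w 0.0487 F [-2.  -0.5  5.6] q6 -1.59
clock: 39.28
position: [0.4289, 0.1132, 0.0682]
ee_rot: [-0.0, -0.058, 0.998, -0.0]
contact_force: [-0.3, -0.4, -0.6]
width: 0.0488
gripper_force: 31.4
t 39.2833 pos [0.4289 0.1132 0.0682] yaw -173.31 tilt [-0.0005 -0.0001] shift mm [-143.4 -156.2   -1.9] rows 6.0 rz -0.01 w 0.0488 F [-0.3 -0.4 -0.6] q6 -1.59
```

```bash
python3 -m pendant '[{"dx":-0.012,"dy":-0.0132,"dz":0,"rx":0,"ry":0,"rz":0,"hand":0.04},{"dx":-0.025,"dy":-0.027,"dz":0,"rx":0,"ry":0,"rz":0,"hand":0.04},{"dx":-0.027,"dy":-0.03,"dz":0,"rx":0,"ry":0,"rz":0,"hand":0.04},{"dx":-0.027,"dy":-0.03,"dz":0,"rx":0,"ry":0,"rz":0,"hand":0.04},{"dx":-0.027,"dy":-0.03,"dz":0,"rx":0,"ry":0,"rz":0,"hand":0.04},{"dx":-0.018,"dy":-0.018,"dz":0,"rx":0,"ry":0,"rz":0,"hand":0.04},{"dx":-0.0064,"dy":-0.008,"dz":0,"rx":0,"ry":0,"rz":0,"hand":0.04},{"dx":0,"dy":0,"dz":0,"rx":0,"ry":0,"rz":0,"hand":0.04},{"dx":0,"dy":0,"dz":0,"rx":0,"ry":0,"rz":0,"hand":0.04},{"dx":0,"dy":0,"dz":0,"rx":0,"ry":0,"rz":0,"hand":0.04},{"dx":0,"dy":0,"dz":0,"rx":0,"ry":0,"rz":0,"hand":0.04}]'
python3 -m pendant '[{"dx":0,"dy":0,"dz":0.02,"rx":0,"ry":0,"rz":0,"hand":0.04},{"dx":0,"dy":0,"dz":0.015,"rx":0,"ry":0,"rz":0,"hand":0.04},{"dx":0,"dy":0,"dz":0.009,"rx":0,"ry":0,"rz":0,"hand":0.04},{"dx":0,"dy":0,"dz":0,"rx":0,"ry":0,"rz":0,"hand":0.04},{"dx":0,"dy":0,"dz":0,"rx":0,"ry":0,"rz":0,"hand":0.04},{"dx":0,"dy":0,"dz":0,"rx":0,"ry":0,"rz":0,"hand":0.04},{"dx":0,"dy":0,"dz":0,"rx":0,"ry":0,"rz":0,"hand":0.04},{"dx":0,"dy":0,"dz":0,"rx":0,"ry":0,"rz":0,"hand":0.04}]'
python3 go.py 0.5895 -0.0252 0.016 186.7
```

```text
clock: 40.2
position: [0.5869, -0.0239, 0.0682]
ee_rot: [-0.001, -0.059, 0.998, 0.0]
contact_force: [0.1, 0.7, 0.5]
width: 0.0483
gripper_force: 31.5
clock: 40.87
position: [0.5896, -0.0253, 0.0256]
ee_rot: [0.001, -0.058, 0.998, -0.0]
contact_force: [0.0, 0.2, -0.7]
width: 0.0489
gripper_force: 31.5
t 40.8667 pos [ 0.5896 -0.0253  0.0256] yaw -173.31 tilt [ 0.0018 -0.0004] shift mm [0.1 0.1 9.6] rows 1.0 rz -0.01 w 0.0489 F [ 0.   0.2 -0.7] q6 -1.85
```

```bash
python3 -m pendant '[{"dx":0,"dy":0,"dz":0.004,"rx":0,"ry":0,"rz":0,"hand":0.04},{"dx":0,"dy":0,"dz":0.003,"rx":0,"ry":0,"rz":0,"hand":0.04},{"dx":0,"dy":0,"dz":0,"rx":0,"ry":0,"rz":0,"hand":0.04},{"dx":0,"dy":0,"dz":0,"rx":0,"ry":0,"rz":0,"hand":0.04},{"dx":0,"dy":0,"dz":0,"rx":0,"ry":0,"rz":0,"hand":0.04},{"dx":0,"dy":0,"dz":0,"rx":0,"ry":0,"rz":0,"hand":0.04}]'
python3 -m pendant '[{"dx":0,"dy":0,"dz":0.001,"rx":0,"ry":0,"rz":0,"hand":0.04},{"dx":0,"dy":0,"dz":0,"rx":0,"ry":0,"rz":0,"hand":0.04},{"dx":0,"dy":0,"dz":0,"rx":0,"ry":0,"rz":0,"hand":0.04}]'
python3 go.py 0.5895 -0.0252 0.016 186.7
```

```text
clock: 41.37
position: [0.589, -0.0253, 0.0176]
ee_rot: [0.0, -0.058, 0.998, -0.0]
contact_force: [0.6, -1.2, -1.7]
width: 0.0485
gripper_force: 31.5
clock: 41.62
position: [0.5889, -0.0253, 0.0166]
ee_rot: [-0.0, -0.058, 0.998, -0.0]
contact_force: [-0.3, 1.2, -0.7]
width: 0.0483
gripper_force: 31.5
t 41.6167 pos [ 0.5889 -0.0253  0.0166] yaw -173.31 tilt [-0.0001 -0.0001] shift mm [-0.6 -0.   0.6] rows 1.0 rz -0.01 w 0.0483 F [-0.3  1.2 -0.7] q6 -1.85
```

```bash
python3 -m pendant '[{"dx":0,"dy":0,"dz":0.001,"rx":0,"ry":0,"rz":0,"hand":0.04},{"dx":0,"dy":0,"dz":0,"rx":0,"ry":0,"rz":0,"hand":0.04},{"dx":0,"dy":0,"dz":0,"rx":0,"ry":0,"rz":0,"hand":0.04}]'
python3 -m pendant '[{"dx":0,"dy":0,"dz":0,"rx":0,"ry":0,"rz":0,"hand":0.065},{"dx":0,"dy":0,"dz":0,"rx":0,"ry":0,"rz":0,"hand":0.065},{"dx":0,"dy":0,"dz":0,"rx":0,"ry":0,"rz":0,"hand":0.065},{"dx":0,"dy":0,"dz":-0.015,"rx":0,"ry":0,"rz":0,"hand":0.065},{"dx":0,"dy":0,"dz":-0.03,"rx":0,"ry":0,"rz":0,"hand":0.065},{"dx":0,"dy":0,"dz":-0.035,"rx":0,"ry":0,"rz":0,"hand":0.065},{"dx":0,"dy":0,"dz":-0.04,"rx":0,"ry":0,"rz":0,"hand":0.065},{"dx":0.02,"dy":0,"dz":-0.03,"rx":0,"ry":0,"rz":0,"hand":0.065},{"dx":0.04,"dy":0,"dz":0,"rx":0,"ry":0,"rz":0,"hand":0.065},{"dx":0.04,"dy":0,"dz":0,"rx":0,"ry":0,"rz":0,"hand":0.065},{"dx":0.04,"dy":0,"dz":-0.01,"rx":0,"ry":0,"rz":0,"hand":0.065},{"dx":0.04,"dy":0,"dz":-0.01,"rx":0,"ry":0,"rz":0,"hand":0.065}]'
python3 -m pendant '[{"dx":0.04,"dy":0,"dz":-0.02,"rx":0,"ry":0,"rz":0,"hand":0.065},{"dx":0.04,"dy":0,"dz":-0.02,"rx":0,"ry":0,"rz":0,"hand":0.065},{"dx":0,"dy":0,"dz":0,"rx":0,"ry":0,"rz":0,"hand":0.065},{"dx":0,"dy":0,"dz":0,"rx":0,"ry":0,"rz":0,"hand":0.065},{"dx":0,"dy":0,"dz":0,"rx":0,"ry":0,"rz":0,"hand":0.065},{"dx":0,"dy":0,"dz":0,"rx":0,"ry":0,"rz":0,"hand":0.065}]'
python3 - <<'E'
from rig import manip
import cv2,numpy as np
a=manip.get_image("scene")["frame"][200:400,240:450,::-1]; b=manip.get_image("side")["frame"][150:300,210:340,::-1]
a=cv2.resize(a,None,fx=2.1,fy=2.1,interpolation=2); b=cv2.resize(b,None,fx=2.7,fy=2.7,interpolation=2); print(a.shape,b.shape)
c=np.zeros((420,a.shape[1]+b.shape[1],3),np.uint8); c[:a.shape[0],:a.shape[1]]=a; c[:b.shape[0],a.shape[1]:]=b; cv2.imwrite("pics/fin.png",c)
E
```

```text
clock: 41.87
position: [0.5891, -0.0253, 0.0161]
ee_rot: [0.0, -0.058, 0.998, -0.0]
contact_force: [-0.7, 0.1, 3.0]
width: 0.0486
gripper_force: 31.9
clock: 42.87
position: [0.4077, -0.046, 0.1852]
ee_rot: [-0.001, -0.059, 0.998, 0.0]
contact_force: [0.4, -1.4, 0.7]
width: 0.0653
gripper_force: 0.0
clock: 43.37
position: [0.337, -0.0549, 0.2225]
ee_rot: [-0.0, -0.058, 0.998, 0.0]
contact_force: [0.1, 0.0, -0.3]
width: 0.0649
gripper_force: 0.0
(420, 441, 3) (405, 351, 3)
```

View pics/fin.png

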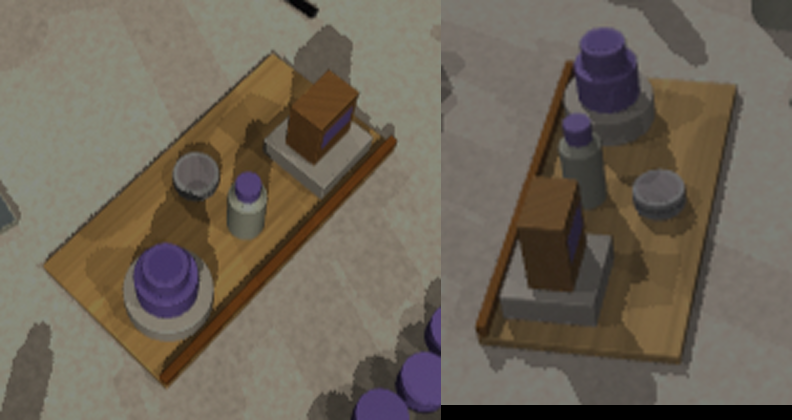

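Everything stands as asked: stack at (165,280), bottle (247,205), carton (322,115). The tin at (196,175) is directly in front of the bottle. A quick number for the tin gap, then sign off.

Run:
```python
from h import *
a=ray('scene',(333.1,282.2)); b=ray('side',(290.5,219.4)); X,e=tri([a,b]); print(X,e,onz(a,.032),onz(b,.032))
for p in (X,onz(a,.032),onz(b,.032)):
    d=p[:2]-[.659,-.0173]; print('gap',np.linalg.norm(d)-.045,'lateral',d@[-.1172,.9931])
from rig import manip
print(manip.sign_off())
```

```text
[ 0.58956443 -0.02553284  0.02970513] 0.0017321017115150196 [ 0.5920396  -0.02549029  0.032     ] [ 0.58741241 -0.02451203  0.032     ]
gap 0.02492193963629656 lateral -3.818244975799072e-05
gap 0.022459444427074815 lateral -0.00028602232213608206
gap 0.026949962440458913 lateral 0.00122779537743117
the job is handed in; nothing more can be done
None
```

The gift set is set out on the tray as asked and the job is handed in at about 43 s; the jar, pot, carton and bottle measured within about 2 mm of centre, and the tin stands directly in front of the bottle with a gap of about 25 mm.

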